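Isolate the bootmaker's dust extractor and open its filter hatch

TASK

The dust extractor needs a new filter. First switch it off at the console: pull the locking toggle outward, flip it up and let it drop back into its lock, without leaning on the guard rail above it. Only then press the metal release tab on the extractor and swing the filter cover up and right back so that it stays open by itself; leave the brush, tin, hammer and wooden last where they are.

Things in the scene. Friction and masses are not known exactly. Their poses are not given: they have to be found in the camera images.
- console: switch console, grey steel box, dark panel, 180 deep (x -75 to +105) x 130 wide x 124 high, fixed; origin on the bench under mid-panel, -x its front, z up. Panel rises to the rear at 32 deg, 77 mm high at x = 0. A 10 mm guard tube crosses above it along y (+-54) at x = -7, z = 225 mm, with arms to the rear: no room there to come straight down on the raised lever; come from the front, tilted 30 to 45 deg
- lever_pivot (a point): pivot of the locking toggle lever, fixed to the console at local (6.4, 0, 66.8) mm, 12 mm under the panel face; the lever swings about the console's y axis through this point. Axes as the console's
- lever_head (a point): middle of the lever's knurled barrel head, on the lever's axis 66 mm from the pivot (78 when pulled out). Head 28 mm long along the lever, 14 to 16 mm thick, on an 8 mm shaft. z points outward along the lever, y parallel to the console's y. A slotted steel gate stands 24 mm above the panel, within 17 mm of its middle; a cross pin on the lever drops into a notch at either end of the gate
- lever_swing (a joint): lever angle in rad: 0 = down (on; lever leans 46 deg from vertical towards the front), 0.489 = up (off; 18 deg from vertical), with 0.03 of play in either lock; it grows as the head goes up and back. Locked at either end until the lever is pulled out by 9 mm
- lever_pull (a joint): how far the lever is pulled out along its own axis, in m: 0 = in (locked if at either end), 0.012 = fully out; a spring, 5 N at 0 rising to 9 N at 0.012, draws it back in
- extractor: dust extractor, painted steel box 300 deep (x -118 to +182) x 260 wide x 130 mm high, fixed; origin on the bench, -x its front, z up. Rear half of the top: slotted suction deck with a brush on it. Front half: filter hatch, a grey cover 91 (x) x 126 (y) x 8 mm flush with the top, held by a spring catch at its front edge
- tab_top (a point): middle of the upper face of the ribbed steel push tab, 27 (x) x 32 (y) mm, standing 9 mm above the box top, in front of the cover at extractor local (-90, 0, 139) mm
- tab (a joint): how far the tab is pressed in, straight down, in m: 0 = at rest, 0.007 = fully in. Pressed in by 4.5 to 5 mm (4 N) it frees the cover; 2.5 N starts it and 4.6 N takes it to its end. It springs back when let go
- cover_hinge (a point): hinge line of the cover (along the extractor's y), at the cover's rear edge and top face, extractor local (27, 0, 130) mm. Axes as the extractor's
- cover_knob (a point): middle of the head of the cover's black knob: round head 24 mm across and 17 mm high, its middle 24 mm above the cover face and 68 mm from the hinge line along the cover. z along the knob's axis
- cover (a joint): cover angle in rad: 0 = shut and latched; about 0.2 = sprung ajar once the tab is pressed (a spring pin lifts it, front edge 18 mm up); 1.57 = upright; 1.8 = fully back on its stop. Gravity and a light hinge friction hold it once past upright. Cover weight 0.18 kg
- brush: shoe brush 52 x 160 x 44 mm lying on the suction deck, along the extractor's y. Loose, leave alone. Origin under its middle
- tin: flat metal polish tin, 78 mm across, 26 mm high, on the bench. Loose, leave alone. Origin under its middle
- hammer: cobbler's hammer lying on the bench, 230 mm long, wooden handle 22 mm thick. Loose, leave alone. Origin under the handle, axis x along it towards the head
- last: wooden shoe last, 260 mm long, 88 mm wide, 100 mm high, on the bench. Loose, leave alone. Origin under its middle, x towards the toe

How it is judged (in metres and radians):
On the way, in this order (a step that is already met when the one before it is completed fails the run):
1. the toggle is up (off) and dropped back into its lock (value of joint lever_swing above 0.44 rad and value of joint lever_pull below 0.002 m), for 0.2 s.
2. the cover is sprung ajar from its catch (value of joint cover above 0.1 rad), for 0.1 s.
3. the cover is swung back past upright (value of joint cover above 1.6 rad), for 0.2 s.
At the end, for the whole second after the job is handed in: The toggle is up (over 0.44 of 0.489 rad) and fully in its lock (pulled out less than 2 mm), the filter cover stands open past upright (over 1.6 of 1.8 rad) at rest, and the tab has sprung back (all of step 1 and value of joint cover above 1.6 rad and not (velocity of joint cover above 0.1 rad/s) and value of joint tab below 0.001 m and velocity of joint cover above -0.1 rad/s); the robot touches nothing.
It fails at once if the cover came out of its catch while the toggle was not yet up (value of joint cover above 0.08 rad and value of joint lever_swing below 0.4 rad).
It fails at once if a bystander was shifted by more than 30 mm (distance of any of brush, tin, hammer, last from where it was at the start of the episode above 0.03 m).
It fails at once if the arm or the gripper's body leaned on the console or its guard rail with over 10 N (contact force between the arm and console above 10 N).
It also fails if it takes over 54 s, if anything falls off the work surface, if the arm or the gripper's body presses on something with over 40 N, if the wrist force passes 120 N, or if a joint passes its speed limit or range.

ROBOT

A 7-joint arm with a two-finger parallel gripper is mounted at the origin on the work surface. World frame = base frame: x ahead of the robot, y to its left, z up, the work surface at z = 0. Lengths are in mm, angles in rad, forces in N, time in s.
With the tool pointing down it reaches from about 425 to 800 mm from the base axis. Payload 8.3 kg.
Tool frame: the origin (TCP) lies between the finger pads; the fingertips stand 14 mm ahead of it and the grasp point (between the pads) lies 5 mm behind it; z points along the fingers, x is the direction in which the jaws open and shut, and the axes are right-handed (so a half turn about z gives the same grasp; the last joint's range is limited). The gripper opens to 85 mm and grips with 20 to 120 N. Pads are 22 mm wide; open, the fingers measure 114 mm over their backs; the gripper's body (76 mm by 85 mm) begins 54 mm behind the grasp point. The pads swing forward as they close: fully open they stand 13 mm farther back than shut.
Start: joints at [1.136, 0.383, 0.016, 1.37, -0.006, 1.388, -0.046], TCP at [227.094, -582.263, 209.779] pointing down, gripper open.
Joint ranges: [-2.95, 2.95], [-0.25, 2.06], [-1.52, 1.56], [0.18, 2.33], [-1.44, 4.58], [0.02, 2.06], [-3.01, 3.01]. Speed limits (rad/s): [2.39, 2.39, 3.01, 3.01, 3.14, 3.14, 3.14].

INTERFACE

Orientations are given as a unit quaternion [x, y, z, w].
In Python, from bench import bot gives the robot as it stands.
- The arm moves only by the shell command python3 -m crank 'ROWS' [FORCE]. ROWS is JSON, a list of rows, each an object with "offset": the shift along the tool's x, y, z in m, a list of three; "spin": the turn about the tool's z in rad; "fingers": the closure in counts, from 0 (fully open) to 255 (shut). In form: [{"offset": [tx, ty, tz], "spin": spin, "fingers": fingers}, ...]. A call has 1 to 20 rows; each row shifts and turns the commanded pose from where the row before left it, along the tool's axes as they then stand; what a row does not reach is not made up. A row lasts 1/8 s, in which the tool goes at most 62.5 mm and 10.7 degrees, less where a joint would pass 70% of its speed; a pose out of reach is approached as far as the arm can. A call with a gripper value outside its range is refused whole. The fingers move at their own pace and stop on an object; FORCE is the grip in N (left out, the last holds). Time passes only in rows, so rows that do not move let the fingers close. It gives the time, the measured TCP pose, the force and the opening at its end, in the units of the state.
- bot.observe(): the state, without advancing time (a new reading comes with each control period).
- bot.snapshot(name): name is "scene" or "top"; returns a dict with "color" (420x560x3 uint8, red, green, blue), "z_map" (420x560 float32, mm along the optical axis (not along the pixel's ray), 0 where there is no reading), "fx", "fy", "cx", "cy" (pixels), "R" (3x3) and "t" (3): a world point X has camera coordinates R X + t. Camera axes: x right, y down, z forward; pixel columns grow to the right and rows downward; lengths in mm; the calibration is good to about 2 mm. A picture is of the moment at which its call begins.
- bot.hand_in(): hands the job in, once; it reports no verdict.
The state is a dict: "clock": time; "joint_pos": joint angles; "dq": joint speeds; "effort": joint torques, N m; "position": TCP position; "tcp_rot": TCP orientation; "ft_force": force on the tool from outside, world axes, zero at the start; "wrist_torque": the same for the moment, N m; "finger_gap": finger opening in mm.
Only numpy, scipy, OpenCV 4.12 (cv2) and the standard library are available. Lean on these libraries where they do the work, as an engineer would, in place of code of your own. Each camera call takes 0.05 s, during which the arm holds its last target. There are 200 camera calls.

## Working session

There is one attempt and no reset: what is moved stays moved. The work goes in short steps, Python scripts to look and compute and a shell command to move; the robot and the scene stay as the last step left them, time stands still between calls to the robot, and variables do not carry over. Pictures are saved under pics/ and viewed, about 8 in all and at most 12, crops included, and the job is handed in when it is done.

```bash
mkdir -p pics; ls
python3 - <<'E'
from bench import bot
import numpy as np, cv2
print(bot.observe())
for n in ("scene","top"):
    s=bot.snapshot(n); np.savez(f"pics/{n}0.npz",**s)
    cv2.imwrite(f"pics/{n}0.png",s["color"][:,:,::-1])
    print(n,s["fx"],s["cx"],s["cy"],np.array(s["R"]).round(3).tolist(),np.array(s["t"]).round(1))
E
```

```text
pics
{'clock': 0.0, 'joint_pos': array([ 1.13611392,  0.38421287,  0.0163687 ,  1.37115429, -0.006277  ,
        1.38820092, -0.04650447]), 'dq': array([-0.00141021, -0.00066271, -0.0001872 , -0.00181263,  0.00038517,
        0.00126243,  0.00013061]), 'effort': array([-3.82891449e-04, -6.27607656e+01,  8.43915101e-01, -3.71816540e+01,
        1.64831453e-02,  1.43069701e-02,  4.41825034e-05]), 'position': array([ 226.87800677, -581.78366211,  208.79457347]), 'tcp_rot': array([ 8.25632809e-01, -5.64206999e-01, -8.09962851e-04, -5.20593548e-04]), 'ft_force': array([-0.2691969 ,  0.392317  , -0.22854708]), 'wrist_torque': array([ 0.03006633,  0.0399354 , -0.04595515]), 'finger_gap': 85.50700424330475}
scene 393.5906947474231 278.39159666273656 212.19767792317012 [[-0.638, 0.77, 0.011], [0.65, 0.547, -0.527], [-0.412, -0.329, -0.85]] [ 335.1 -308.5 1449.3]
top 510.39827555722127 281.54940330762884 206.03257883264885 [[-0.015, -1.0, -0.003], [-0.995, 0.016, -0.097], [0.097, 0.002, -0.995]] [   4.7  549.9 1586. ]
```

View pics/scene0.png

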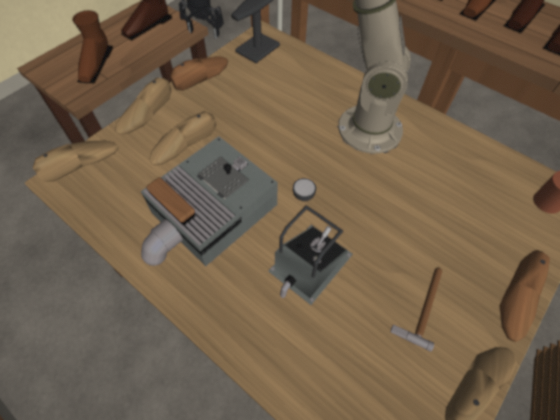

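View pics/top0.png

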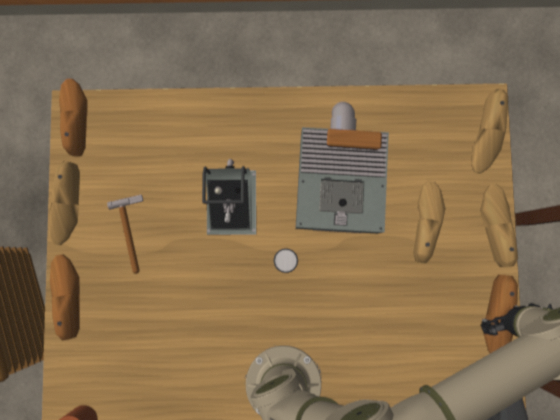

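Top view: console around (230,200) and extractor around (342,180). Both fronts face the robot, with the lever at (228,212), knob at (342,202) and tab at (341,219). The tin is at (286,260) and the hammer at (128,235). Next I fit poses from the depth data.

```bash
cat > h.py <<'E'
import numpy as np, cv2
from scipy.spatial.transform import Rotation as Ro
def cloud(s):
    z=s["z_map"].astype(float); v,u=np.mgrid[:z.shape[0],:z.shape[1]]
    P=np.stack([(u-s["cx"])/s["fx"]*z,(v-s["cy"])/s["fy"]*z,z],-1)
    W=(P-s["t"])@np.array(s["R"]); W[z==0]=np.nan
    return W
def proj(s,X):
    c=np.array(s["R"])@np.asarray(X,float)+s["t"]; return s["fx"]*c[0]/c[2]+s["cx"], s["fy"]*c[1]/c[2]+s["cy"]
E
python3 - <<'E'
from h import *
for n in ("top","scene"):
    s=dict(np.load(f"pics/{n}0.npz")); W=cloud(s); f=W.reshape(-1,3); f=f[~np.isnan(f[:,0])]
    print(n,"bench z",np.median(f[np.abs(f[:,2])<15][:,2]))
    def rect(m,l):
        q=f[m][:,:2].astype(np.float32); r=cv2.minAreaRect(q); print(l,len(q),r)
    x,y,z=f.T
    ex=(x>380)&(x<850)&(y<0)&(y>-330)
    rect(ex&(z>122)&(z<136),"ext top")
    co=(x>380)&(x<750)&(y>50)&(y<330)
    rect(co&(z>15)&(z<125),"console"); rect(co&(z>3)&(z<125),"con>3"); rect(co&(z>200)&(z<240),"rail")
    h=f[co&(z>112)]; h=h[np.argsort(h[:,0])]
    print(len(h)); print(h[::max(1,len(h)//50)].round().tolist())
    t=f[ex&(z>136.5)&(x<600)]; print("tab/knob"); print(t[::max(1,len(t)//40)].round().tolist())
E
```

```text
top bench z 0.18006339611908187
ext top 6226 ((617.434814453125, -186.37437438964844), (260.7491760253906, 301.7157897949219), 85.70270538330078)
console 2337 ((585.87451171875, 154.64080810546875), (139.09664916992188, 225.99618530273438), 85.73550415039062)
con>3 4108 ((564.773681640625, 189.95591735839844), (369.22552490234375, 279.6481628417969), 0.02351418137550354)
rail 396 ((593.6666259765625, 157.824951171875), (118.68223571777344, 105.93157196044922), 89.3232650756836)
1115
[[496.0, 156.0, 120.0], [507.0, 164.0, 124.0], [541.0, 130.0, 228.0], [541.0, 155.0, 225.0], [543.0, 154.0, 234.0], [544.0, 150.0, 225.0], [546.0, 113.0, 228.0], [547.0, 163.0, 227.0], [552.0, 100.0, 226.0], [560.0, 102.0, 230.0], [567.0, 99.0, 234.0], [575.0, 215.0, 230.0], [582.0, 102.0, 227.0], [589.0, 188.0, 119.0], [593.0, 102.0, 232.0], [598.0, 212.0, 231.0], [601.0, 107.0, 231.0], [605.0, 99.0, 228.0], [607.0, 144.0, 113.0], [609.0, 212.0, 230.0], [610.0, 185.0, 116.0], [612.0, 216.0, 227.0], [613.0, 188.0, 118.0], [615.0, 172.0, 126.0], [616.0, 209.0, 122.0], [618.0, 125.0, 121.0], [619.0, 217.0, 
[... 3554 characters left out ...]
.0], [540.0, -185.0, 162.0], [506.0, -175.0, 138.0], [500.0, -168.0, 138.0], [496.0, -159.0, 141.0], [546.0, -183.0, 164.0], [538.0, -179.0, 160.0], [508.0, -169.0, 139.0], [497.0, -159.0, 137.0], [550.0, -183.0, 164.0], [543.0, -178.0, 161.0], [514.0, -172.0, 138.0], [506.0, -163.0, 138.0], [554.0, -184.0, 162.0], [548.0, -177.0, 162.0], [543.0, -170.0, 162.0], [557.0, -185.0, 159.0], [552.0, -178.0, 160.0], [547.0, -171.0, 161.0], [514.0, -160.0, 138.0], [555.0, -175.0, 161.0], [547.0, -171.0, 157.0], [559.0, -180.0, 156.0], [556.0, -170.0, 161.0], [548.0, -166.0, 157.0], [558.0, -177.0, 154.0], [554.0, -169.0, 155.0], [558.0, -178.0, 147.0], [554.0, -169.0, 151.0], [551.0, -174.0, 139.0]]
```

Run:
```python
import cv2, numpy as np
a=cv2.imread("pics/top0.png")[120:245,190:400]; b=cv2.imread("pics/scene0.png")[130:310,130:360]
a=cv2.resize(a,(800,476),interpolation=3); b=cv2.resize(b,(767,600),interpolation=3)
cv2.imwrite("pics/topc.png",a); cv2.imwrite("pics/scenec.png",b)
```

```text
(no output)
```

View pics/topc.png

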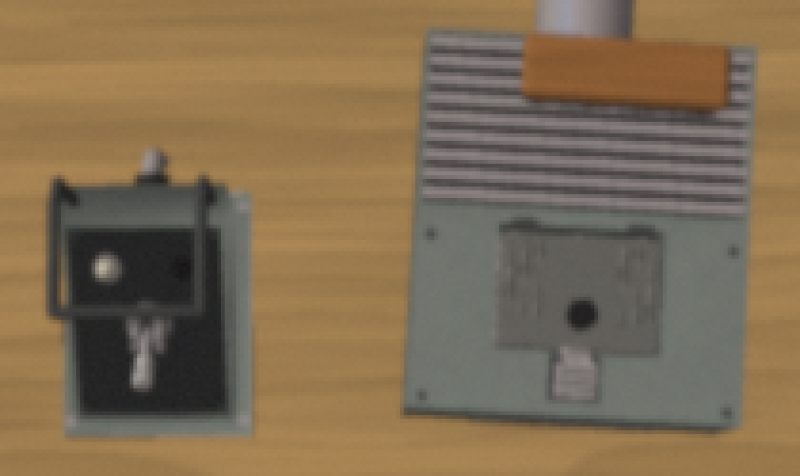

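The extractor's tab and knob positions agree with the fit: yaw about -4.2°, tab near (496,-177), knob near (545,-180). The moves can't tilt the tool, so I'll keep it vertical:
1. Grip the tip of the lever from in front of the rail and pull it out.
2. Swing it a little off its notch.
3. Push it home with the outside of an open finger, which keeps the gripper body in front of the rail.

I need one finer fit of the console first.

Run:
```python
from h import *
for n in ("top","scene"):
    s=dict(np.load(f"pics/{n}0.npz")); W=cloud(s); f=W.reshape(-1,3); f=f[~np.isnan(f[:,0])]; x,y,z=f.T
    r=f[(x>530)&(x<557)&(y>112)&(y<205)&(z>216)&(z<240)]
    p=np.polyfit(r[:,1],r[:,0],1); print(n,"rail n",len(r),"x at y=158",np.polyval(p,158),"slope deg",np.degrees(np.arctan(p[0])),"z med",np.median(r[:,2]))
    for a,b,nm in((90,125,"armR"),(195,230,"armL")):
        q=f[(x>565)&(x<615)&(y>a)&(y<b)&(z>216)&(z<240)]; p=np.polyfit(q[:,0],q[:,1],1); print(nm,len(q),np.polyval(p,555),np.degrees(np.arctan(p[0])))
    h=f[(x>480)&(x<535)&(y>130)&(y<190)&(z>97)&(z<140)]; print("head",len(h),h.min(0).round(),h.max(0).round(),np.median(h,0).round(1)); print(h[np.argsort(h[:,0])].round().tolist()[::3])
    c=f[(x>450)&(x<700)&(y>70)&(y<250)&(z>18)&(z<135)]
    k=cv2.minAreaRect(c[:,:2].astype(np.float32)); print(np.percentile(c,[.5,99.5],axis=0).round(1).tolist())
    t=f[(x>480)&(x<514)&(y<-155)&(y>-200)&(z>136)&(z<146)]
    k=f[(x>525)&(x<565)&(y<-160)&(y>-200)&(z>155)]; print("tab",np.median(t,0),"knob",np.median(k,0),k.min(0),k.max(0))
```

```text
top rail n 102 x at y=158 543.9170301569739 slope deg 0.7458416581379614 z med 229.52016874388326
armR 72 103.23805971121745 -0.23361619164356442
armL 71 211.47647081690718 -0.04327927377492444
head 49 [496. 152.  98.] [533. 165. 133.] [510.3 158.5 119.5]
[[496.0, 156.0, 120.0], [498.0, 152.0, 124.0], [499.0, 165.0, 120.0], [501.0, 158.0, 124.0], [502.0, 155.0, 121.0], [504.0, 161.0, 126.0], [507.0, 160.0, 133.0], [507.0, 152.0, 123.0], [510.0, 152.0, 123.0], [511.0, 165.0, 114.0], [514.0, 162.0, 114.0], [517.0, 156.0, 119.0], [517.0, 159.0, 112.0], [520.0, 154.0, 109.0], [524.0, 157.0, 106.0], [527.0, 160.0, 101.0], [533.0, 160.0, 102.0]]
[[476.2, 92.6, 23.1], [690.6, 222.4, 130.5]]
tab [ 495.06642523 -177.48177787  139.49374532] knob [ 543.11983073 -179.24315878  162.39540882] [ 533.90168891 -191.24699802  156.00508197] [ 554.45267486 -170.08144716  170.99068959]
scene rail n 145 x at y=158 548.1367443133773 slope deg 0.7557302099983559 z med 227.4676244089908
armR 75 107.20869867419337 -0.7849759473178316
armL 79 213.88828581968193 0.4670191558561001
head 63 [499. 154.  97.] [532. 168. 127.] [516.  161.2 115.5]
[[499.0, 156.0, 119.0], [503.0, 164.0, 123.0], [506.0, 167.0, 124.0], [507.0, 157.0, 126.0], [508.0, 155.0, 120.0], [509.0, 156.0, 116.0], [510.0, 159.0, 127.0], [511.0, 164.0, 123.0], [513.0, 159.0, 119.0], [513.0, 166.0, 117.0], [515.0, 158.0, 116.0], [516.0, 166.0, 110.0], [517.0, 162.0, 118.0], [518.0, 157.0, 113.0], [520.0, 161.0, 115.0], [521.0, 167.0, 105.0], [521.0, 166.0, 111.0], [523.0, 164.0, 110.0], [525.0, 158.0, 113.0], [527.0, 160.0, 106.0], [530.0, 160.0, 104.0]]
[[480.8, 95.9, 20.1], [695.4, 225.2, 127.4]]
tab [ 498.65855273 -173.5342149   138.12626731] knob [ 549.06500956 -175.70143111  160.93375048] [ 535.87906176 -188.73752819  155.44951344] [ 559.6016477  -165.75121317  164.99241705]
```

```bash
python3 -m crank '[{"offset":[0,0,-0.06],"spin":0.186,"fingers":0},{"offset":[0,0,-0.06],"spin":0.186,"fingers":0},{"offset":[0,-0.05,0],"spin":0,"fingers":0},{"offset":[0,-0.05,0],"spin":0,"fingers":0},{"offset":[0,-0.05,0],"spin":0,"fingers":0},{"offset":[0,-0.05,0],"spin":0,"fingers":0},{"offset":[-0.057,-0.0045,0],"spin":0,"fingers":0},{"offset":[-0.057,-0.0045,0],"spin":0,"fingers":0},{"offset":[-0.057,-0.0045,0],"spin":0,"fingers":0},{"offset":[-0.057,-0.0045,0],"spin":0,"fingers":0},{"offset":[-0.057,-0.0045,0],"spin":0,"fingers":0},{"offset":[-0.057,-0.0045,0],"spin":0,"fingers":0},{"offset":[-0.057,-0.0045,0],"spin":0,"fingers":0},{"offset":[-0.057,-0.0045,0],"spin":0,"fingers":0},{"offset":[-0.057,-0.0045,0],"spin":0,"fingers":0},{"offset":[-0.057,-0.0045,0],"spin":0,"fingers":0},{"offset":[-0.057,-0.0045,0],"spin":0,"fingers":0},{"offset":[-0.057,-0.0045,0],"spin":0,"fingers":0},{"offset":[-0.057,-0.0045,0],"spin":0,"fingers":0},{"offset":[0,0,0],"spin":0,"fingers":0}]' 60
```

```text
clock: 2.6
position: [484.2, 164.1, 329.2]
tcp_rot: [0.71, -0.704, -0.001, -0.0]
ft_force: [0.5, -0.1, 1.0]
finger_gap: 85.6
```

```bash
python3 -m crank '[{"offset":[0.005,0,0.05],"spin":0,"fingers":0},{"offset":[0,0,0.05],"spin":0,"fingers":0},{"offset":[0,0,0.05],"spin":0,"fingers":0},{"offset":[0,0,0.04],"spin":0,"fingers":0},{"offset":[0,0,0.026],"spin":0,"fingers":0},{"offset":[0,-0.007,0],"spin":0,"fingers":0},{"offset":[0,-0.007,0],"spin":0,"fingers":0},{"offset":[0,0,0],"spin":0,"fingers":0}]'
python3 - <<'E'
from bench import bot
import cv2,numpy as np
from h import *
s=bot.snapshot("scene"); t=bot.snapshot("top")
a=cv2.resize(s["color"][180:310,250:370,::-1],(480,520),interpolation=3)
b=cv2.resize(t["color"][140:250,190:270,::-1],(320,440),interpolation=3)
c=np.zeros((520,800,3),np.uint8); c[:,:480]=a; c[:440,480:]=b
cv2.imwrite("pics/p3.png",c)
E
```

```text
clock: 3.6
position: [501.4, 153.8, 115.3]
tcp_rot: [-0.707, 0.707, -0.001, 0.001]
ft_force: [0.7, 0.2, 0.3]
finger_gap: 85.5
```

View pics/p3.png

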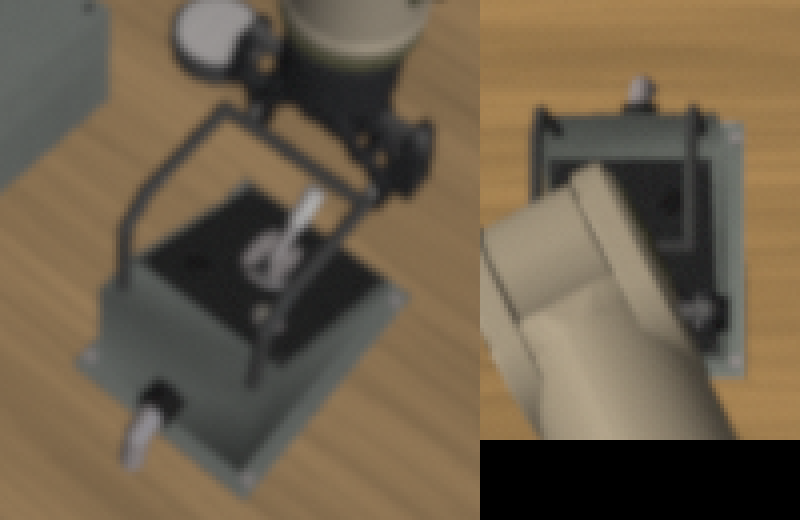

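The lever head, at (315,200) in the left crop, lies between the open fingers, and the body is just in front of the rail. Next I centre in y and close.

```bash
python3 -m crank '[{"offset":[-0.006,0.002,0],"spin":0,"fingers":0},{"offset":[0,0,0],"spin":0,"fingers":120},{"offset":[0,0,0],"spin":0,"fingers":180},{"offset":[0,0,0],"spin":0,"fingers":190},{"offset":[0,0,0],"spin":0,"fingers":200},{"offset":[0,0,0],"spin":0,"fingers":200}]' 40
```

```text
clock: 4.45
position: [497.7, 159.6, 113.8]
tcp_rot: [-0.707, 0.707, 0.0, 0.0]
ft_force: [-0.1, -0.4, 0.1]
finger_gap: 18.5
```

```bash
python3 -m crank '[{"offset":[0,0,0],"spin":0,"fingers":212},{"offset":[0,0,0],"spin":0,"fingers":225},{"offset":[0,0,0],"spin":0,"fingers":255},{"offset":[0,0,0],"spin":0,"fingers":255}]' 60
```

```text
clock: 4.95
position: [497.7, 159.7, 113.8]
tcp_rot: [-0.707, 0.707, 0.0, 0.0]
ft_force: [0.5, 0.0, -0.4]
finger_gap: 0.2
```

Run:
```python
from bench import bot
import cv2,numpy as np
from h import *
s=bot.snapshot("scene"); np.savez("pics/s4.npz",**s); t=bot.snapshot("top"); np.savez("pics/t4.npz",**t)
a=cv2.resize(s["color"][195:285,275:355,::-1],(533,600),interpolation=3)
cv2.imwrite("pics/p4.png",a)
W=cloud(s); f=W.reshape(-1,3); x,y,z=f.T
h=f[(x>470)&(x<545)&(y>135)&(y<185)&(z>85)&(z<175)]; print(len(h)); print(h[np.argsort(h[:,0])].round().tolist()[::3])
print(proj(s,[498,160,100]),proj(s,[498,160,119]),proj(s,[512,159,113]))
```

```text
123
[[496.0, 174.0, 157.0], [500.0, 156.0, 122.0], [502.0, 160.0, 123.0], [503.0, 174.0, 167.0], [504.0, 173.0, 161.0], [505.0, 170.0, 164.0], [506.0, 159.0, 170.0], [507.0, 160.0, 129.0], [507.0, 161.0, 125.0], [508.0, 156.0, 138.0], [509.0, 165.0, 170.0], [509.0, 166.0, 140.0], [509.0, 158.0, 174.0], [510.0, 156.0, 124.0], [511.0, 163.0, 127.0], [511.0, 154.0, 118.0], [512.0, 165.0, 120.0], [514.0, 163.0, 119.0], [515.0, 155.0, 112.0], [516.0, 161.0, 115.0], [517.0, 166.0, 111.0], [519.0, 157.0, 114.0], [520.0, 161.0, 115.0], [521.0, 167.0, 105.0], [523.0, 160.0, 112.0], [524.0, 158.0, 110.0], [525.0, 163.0, 101.0], [527.0, 160.0, 107.0], [529.0, 159.0, 102.0], [531.0, 161.0, 95.0], [532.0, 149.0, 89.0], [533.0, 171.0, 86.0], [534.0, 160.0, 98.0], [535.0, 169.0, 86.0], [538.0, 164.0, 91.0], [539.0, 155.0, 87.0], [540.0, 163.0, 87.0], [541.0, 159.0, 90.0], [542.0, 152.0, 95.0], [543.0, 153.0, 91.0], [544.0, 162.0, 85.0]]
(np.float64(328.6843104816832), np.float64(230.07617544336546)) (np.float64(329.5061340676241), np.float64(226.72817699190574)) (np.float64(325.9925554058614), np.float64(230.96346950929342))
```

View pics/p4.png

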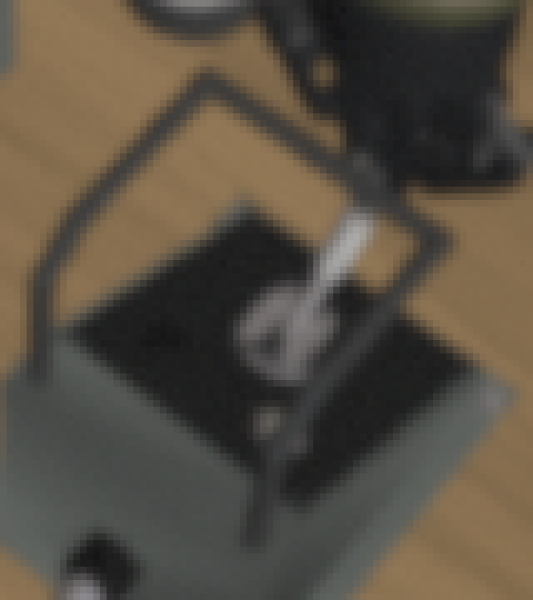

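Run:
```python
from h import *
s=dict(np.load("pics/s4.npz")); W=cloud(s); f=W.reshape(-1,3); f=f[~np.isnan(f[:,0])]; x,y,z=f.T
for lo in range(100,330,10):
    m=(z>=lo)&(z<lo+10)&(y>125)&(y<195)&(x>440)&(x<560); q=f[m]
    if len(q)>3: print(lo,len(q),"x pct 10/50/90/98",np.percentile(q[:,0],[10,50,90,98]).round(),"y",q[:,1].min().round(),q[:,1].max().round())
m=(z>175)&(z<330)&(x>440)&(x<560)&(y>60)&(y<260); q=f[m]; h,xe=np.histogram(q[:,0],np.arange(440,562,4)); print(list(zip(xe.astype(int),h)))
c=-np.array(s["R"]).T@s["t"]; print("cam",c)
```

```text
100 17 x pct 10/50/90/98 [519. 526. 555. 556.] y 151.0 172.0
110 27 x pct 10/50/90/98 [511. 516. 523. 524.] y 154.0 167.0
120 20 x pct 10/50/90/98 [502. 507. 511. 512.] y 154.0 168.0
140 4 x pct 10/50/90/98 [500. 509. 509. 509.] y 156.0 173.0
150 4 x pct 10/50/90/98 [496. 501. 504. 504.] y 166.0 175.0
160 10 x pct 10/50/90/98 [503. 504. 509. 509.] y 149.0 175.0
170 16 x pct 10/50/90/98 [502. 509. 511. 511.] y 148.0 183.0
180 70 x pct 10/50/90/98 [495. 508. 511. 512.] y 126.0 194.0
190 53 x pct 10/50/90/98 [490. 506. 510. 513.] y 125.0 194.0
200 39 x pct 10/50/90/98 [502. 510. 515. 516.] y 125.0 195.0
210 32 x pct 10/50/90/98 [508. 514. 516. 529.] y 143.0 180.0
220 120 x pct 10/50/90/98 [509. 548. 551. 552.] y 126.0 195.0
230 51 x pct 10/50/90/98 [508. 517. 549. 551.] y 127.0 194.0
240 12 x pct 10/50/90/98 [508. 509. 518. 518.] y 173.0 195.0
250 4 x pct 10/50/90/98 [505. 507. 510. 511.] y 191.0 195.0
260 29 x pct 10/50/90/98 [519. 530. 535. 536.] y 133.0 194.0
270 61 x pct 10/50/90/98 [518. 531. 535. 536.] y 128.0 194.0
280 59 x pct 10/50/90/98 [520. 532. 535. 536.] y 136.0 193.0
290 
[... 449 characters left out ...]
 (np.int64(476), np.int64(0)), (np.int64(480), np.int64(0)), (np.int64(484), np.int64(13)), (np.int64(488), np.int64(24)), (np.int64(492), np.int64(39)), (np.int64(496), np.int64(51)), (np.int64(500), np.int64(89)), (np.int64(504), np.int64(104)), (np.int64(508), np.int64(208)), (np.int64(512), np.int64(72)), (np.int64(516), np.int64(52)), (np.int64(520), np.int64(33)), (np.int64(524), np.int64(46)), (np.int64(528), np.int64(78)), (np.int64(532), np.int64(132)), (np.int64(536), np.int64(20)), (np.int64(540), np.int64(17)), (np.int64(544), np.int64(64)), (np.int64(548), np.int64(92)), (np.int64(552), np.int64(14)), (np.int64(556), np.int64(16))]
cam [1011.08304632  387.80859191 1065.44493013]
```

In the depth data, the gripper at rail height reaches only about 18 mm from its axis. The wide part starts above the rail, so there is room to go forward. I'll reopen, advance and retry while watching the force.

```bash
python3 -m crank '[{"offset":[0,0,0],"spin":0,"fingers":150},{"offset":[0,0,0],"spin":0,"fingers":150},{"offset":[0,-0.003,0],"spin":0,"fingers":150},{"offset":[0,-0.001,0],"spin":0,"fingers":150}]' 60
python3 -m crank '[{"offset":[0,-0.001,0],"spin":0,"fingers":150}]'
python3 -m crank '[{"offset":[0,-0.001,0],"spin":0,"fingers":150}]'
```

```text
clock: 5.55
position: [502.0, 159.6, 113.9]
tcp_rot: [-0.707, 0.707, -0.0, 0.0]
ft_force: [-0.0, 0.3, 0.5]
finger_gap: 35.2
clock: 5.68
position: [502.8, 159.7, 113.8]
tcp_rot: [-0.707, 0.707, 0.0, 0.0]
ft_force: [-0.5, -0.4, -1.1]
finger_gap: 35.0
clock: 5.8
position: [503.8, 159.7, 113.8]
tcp_rot: [-0.707, 0.707, 0.0, 0.0]
ft_force: [0.1, 0.7, -0.5]
finger_gap: 35.0
```

```bash
python3 -m crank '[{"offset":[-0.001,0,0],"spin":0,"fingers":255},{"offset":[0,0,0],"spin":0,"fingers":255},{"offset":[0,0,0],"spin":0,"fingers":255},{"offset":[0,0,0],"spin":0,"fingers":255}]' 60
```

```text
clock: 6.3
position: [503.7, 160.7, 113.9]
tcp_rot: [-0.707, 0.707, 0.0, 0.0]
ft_force: [-0.2, -0.2, 0.6]
finger_gap: -0.1
```

```bash
for i in 1 2 3 4 5; do python3 -m crank '[{"offset":[0,-0.001,0],"spin":0,"fingers":255}]' | egrep "pos|force" | tr '\n' ' '; echo; done
```

```text
position: [504.7, 160.7, 113.9] ft_force: [-0.0, -0.7, -0.7] 
position: [505.8, 160.7, 113.9] ft_force: [-0.2, -0.5, 0.7] 
position: [506.8, 160.7, 113.9] ft_force: [-0.5, -0.4, 0.2] 
position: [507.8, 160.7, 113.8] ft_force: [0.1, 0.3, 0.0] 
position: [508.8, 160.7, 113.8] ft_force: [0.2, -0.2, 0.4]
```

Run:
```python
from bench import bot
import cv2,numpy as np
from h import *
s=bot.snapshot("scene"); np.savez("pics/s5.npz",**s)
a=cv2.resize(s["color"][200:260,295:355,::-1],(600,600),interpolation=cv2.INTER_CUBIC)
a=np.clip(a.astype(float)*1.5,0,255).astype(np.uint8)
for p,c in(([508.8,160.7,99.8],(0,0,255)),([508.8,160.7,118.8],(0,255,0)),([512,160,113],(255,0,0)),([502,160,122],(255,255,0))):
    u,v=proj(s,p); cv2.circle(a,(int((u-295+.5)*10),int((v-200+.5)*10)),5,c,1)
cv2.imwrite("pics/p5.png",a)
W=cloud(s); 
for r in range(214,236,1): print(r,[(c,*W[r,c].round().astype(int)) for c in range(322,338,2) if W[r,c,0]==W[r,c,0]])
```

```text
214 [(322, np.int64(517), np.int64(139), np.int64(189)), (324, np.int64(524), np.int64(148), np.int64(206)), (326, np.int64(526), np.int64(155), np.int64(215)), (328, np.int64(518), np.int64(156), np.int64(207)), (330, np.int64(520), np.int64(163), np.int64(217)), (332, np.int64(527), np.int64(171), np.int64(234)), (334, np.int64(528), np.int64(177), np.int64(242)), (336, np.int64(524), np.int64(180), np.int64(240))]
215 [(322, np.int64(519), np.int64(141), np.int64(188)), (324, np.int64(525), np.int64(149), np.int64(204)), (326, np.int64(527), np.int64(156), np.int64(213)), (328, np.int64(518), np.int64(157), np.int64(203)), (330, np.int64(519), np.int64(163), np.int64(210)), (332, np.int64(529), np.int64(173), np.int64(233)), (334, np.int64(527), np.int64(177), np.int64(236)), (336, np.int64(523), np.int64(181), np.int64(235))]
216 [(322, np.int64(543), np.int64(153), np.int64(226)), (324, np.int64(526), np.int64(151), np.int64(202)), (326, np.int64(524), np.int64(155), np.int64(205)), (328, np.int64(519), np.int64(158), np.int64(200)), (330, np.int64(506), np.int64(158), np.int64(
[... 7296 characters left out ...]
), np.int64(165), np.int64(112)), (328, np.int64(458), np.int64(143), np.int64(2)), (330, np.int64(453), np.int64(147), np.int64(-2)), (332, np.int64(450), np.int64(153), np.int64(1)), (334, np.int64(444), np.int64(156), np.int64(-3)), (336, np.int64(563), np.int64(210), np.int64(226))]
235 [(322, np.int64(490), np.int64(139), np.int64(36)), (324, np.int64(523), np.int64(161), np.int64(108)), (326, np.int64(519), np.int64(165), np.int64(107)), (328, np.int64(459), np.int64(144), np.int64(-2)), (330, np.int64(456), np.int64(150), np.int64(0)), (332, np.int64(453), np.int64(155), np.int64(2)), (334, np.int64(449), np.int64(160), np.int64(2)), (336, np.int64(568), np.int64(213), np.int64(232))]
```

View pics/p5.png

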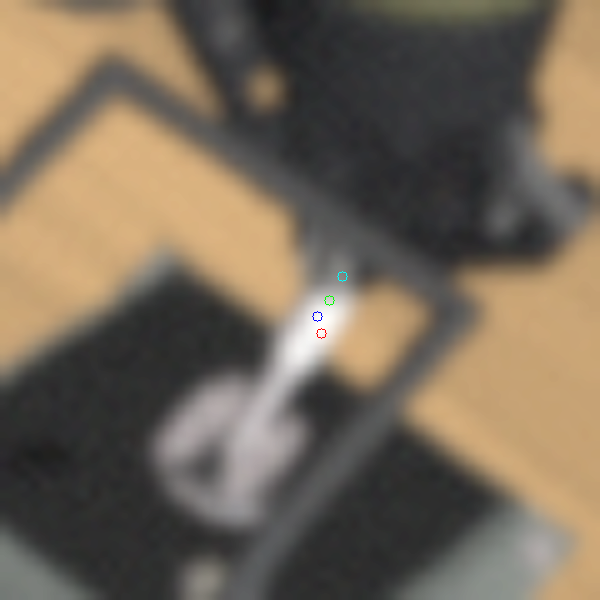

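The visible fingertips end near z≈140, while the pose puts them at 100. They are therefore still above the lever, which explains the empty grips. I'll back off, go down 20 mm and measure the tip again.

```bash
python3 -m crank '[{"offset":[0,0.02,0],"spin":0,"fingers":255},{"offset":[0,0.004,0.01],"spin":0,"fingers":255},{"offset":[0,0,0.01],"spin":0,"fingers":255},{"offset":[0,0,0],"spin":0,"fingers":255}]'
python3 - <<'E'
from bench import bot
from h import *
s=bot.snapshot("scene"); np.savez("pics/s6.npz",**s); W=cloud(s); f=W.reshape(-1,3); x,y,z=f.T
o=bot.observe(); p=o["position"]; print(o["joint_pos"])
for lo in range(60,290,6):
    m=(z>=lo)&(z<lo+6)&(abs(y-p[1])<70)&(x>p[0]-50)&(x<p[0]+45)&~((x>530)&(z<235)); q=f[m]
    n=m&(abs(y-p[1])<22)&(x<p[0]+20); r=f[n]
    print(lo,len(q),(q[:,0].max().round(),q[:,1].min().round(),q[:,1].max().round()) if len(q) else "", "mid",len(r),np.median(r,0).round() if len(r) else "")
E
```

```text
clock: 7.48
position: [484.4, 160.3, 92.6]
tcp_rot: [-0.707, 0.707, 0.001, -0.001]
ft_force: [-0.1, -0.3, 0.3]
finger_gap: 0.1
[ 0.037372    0.27100002 -0.48580587  1.8191403   0.14118366  1.08675211
 -2.07067141]
60 22 (np.float64(530.0), np.float64(102.0), np.float64(220.0)) mid 0 
66 0  mid 0 
72 0  mid 0 
78 0  mid 0 
84 0  mid 0 
90 1 (np.float64(529.0), np.float64(164.0), np.float64(164.0)) mid 0 
96 4 (np.float64(529.0), np.float64(157.0), np.float64(166.0)) mid 0 
102 7 (np.float64(528.0), np.float64(160.0), np.float64(167.0)) mid 0 
108 14 (np.float64(527.0), np.float64(155.0), np.float64(166.0)) mid 0 
114 21 (np.float64(520.0), np.float64(154.0), np.float64(167.0)) mid 4 [497. 162. 119.]
120 15 (np.float64(512.0), np.float64(155.0), np.float64(174.0)) mid 5 [503. 160. 124.]
126 4 (np.float64(510.0), np.float64(157.0), np.float64(175.0)) mid 1 [481. 175. 128.]
132 5 (np.float64(491.0), np.float64(151.0), np.float64(175.0)) mid 5 [490. 174. 135.]
138 6 (np.float64(494.0), np.float64(150.0), np.float64(174.0)) mid 6 [492. 169. 141.]
144 7 (np.float64(497.0), np.float64(156.0)
[... 1267 characters left out ...]
4(494.0), np.float64(197.0), np.float64(199.0)) mid 0 
240 16 (np.float64(522.0), np.float64(144.0), np.float64(199.0)) mid 0 
246 34 (np.float64(523.0), np.float64(140.0), np.float64(199.0)) mid 0 
252 45 (np.float64(524.0), np.float64(137.0), np.float64(199.0)) mid 0 
258 40 (np.float64(523.0), np.float64(132.0), np.float64(198.0)) mid 0 
264 41 (np.float64(523.0), np.float64(131.0), np.float64(199.0)) mid 0 
270 41 (np.float64(523.0), np.float64(137.0), np.float64(199.0)) mid 0 
276 40 (np.float64(523.0), np.float64(135.0), np.float64(198.0)) mid 0 
282 71 (np.float64(523.0), np.float64(135.0), np.float64(199.0)) mid 0 
288 6 (np.float64(522.0), np.float64(156.0), np.float64(196.0)) mid 0
```

```bash
python3 -m crank '[{"offset":[0,0,0],"spin":0,"fingers":150},{"offset":[0,0,0.012],"spin":0,"fingers":150},{"offset":[0,0,0.013],"spin":0,"fingers":150},{"offset":[0,-0.008,0],"spin":0,"fingers":150},{"offset":[0,-0.007,0],"spin":0,"fingers":150},{"offset":[0,0,0],"spin":0,"fingers":150}]' 60
python3 -m crank '[{"offset":[0,0,0],"spin":0,"fingers":255},{"offset":[0,0,0],"spin":0,"fingers":255},{"offset":[0,0,0],"spin":0,"fingers":255},{"offset":[0,0,0],"spin":0,"fingers":255}]' 60
```

```text
clock: 8.28
position: [500.7, 160.7, 69.1]
tcp_rot: [-0.707, 0.707, -0.0, 0.0]
ft_force: [0.5, 0.4, 0.4]
finger_gap: 35.1
clock: 8.78
position: [499.7, 160.1, 69.0]
tcp_rot: [-0.707, 0.707, -0.0, -0.0]
ft_force: [-2.3, -4.7, 4.8]
finger_gap: 12.8
```

The head is gripped at a 12.8 mm gap, so the reported z does read about 45 mm low. Now I pull along the lever axis.

```bash
python3 -m crank '[{"offset":[0,0.0025,-0.0024],"spin":0,"fingers":255},{"offset":[0,0.0025,-0.0024],"spin":0,"fingers":255},{"offset":[0,0.0025,-0.0024],"spin":0,"fingers":255},{"offset":[0,0.0013,-0.0012],"spin":0,"fingers":255},{"offset":[0,0,0],"spin":0,"fingers":255}]' 80
```

```text
clock: 9.4
position: [491.9, 160.1, 76.9]
tcp_rot: [-0.707, 0.707, -0.001, 0.001]
ft_force: [6.8, -3.4, -6.4]
finger_gap: 12.3
```

```bash
for i in 1; do python3 -m crank '[{"offset":[0,-0.0016,-0.0016],"spin":0,"fingers":255},{"offset":[0,-0.0016,-0.0016],"spin":0,"fingers":255},{"offset":[0,-0.0016,-0.0014],"spin":0,"fingers":255},{"offset":[0,-0.0016,-0.0014],"spin":0,"fingers":255}]' 80; done
python3 -m crank '[{"offset":[0,-0.0016,-0.0014],"spin":0,"fingers":255},{"offset":[0,-0.0016,-0.0013],"spin":0,"fingers":255},{"offset":[0,0,0],"spin":0,"fingers":255}]' 80
```

```text
clock: 9.9
position: [497.2, 160.0, 82.1]
tcp_rot: [-0.707, 0.707, 0.0, -0.0]
ft_force: [4.8, -2.8, -8.1]
finger_gap: 12.2
clock: 10.28
position: [500.3, 160.1, 85.1]
tcp_rot: [-0.707, 0.707, 0.0, -0.001]
ft_force: [3.9, -3.8, -8.6]
finger_gap: 12.6
```

Run:
```python
from bench import bot
from h import *
s=bot.snapshot("scene"); np.savez("pics/s7.npz",**s); W=cloud(s); f=W.reshape(-1,3); x,y,z=f.T
p=bot.observe()["position"]
m0=(abs(y-p[1])<60)&(x>p[0]-50)&(x<p[0]+80)
for lo in range(176,290,6):
    q=f[m0&(z>=lo)&(z<lo+6)]
    print(lo,np.histogram(q[:,0]-p[0],np.arange(0,72,5))[0])
h=f[m0&(abs(y-160)<9)&(z>85)&(z<150)&(x<545)]; print(h[np.argsort(h[:,2])].round().tolist()[::2])
a=cv2.resize(s["color"][190:260,285:365,::-1],(640,560),interpolation=cv2.INTER_CUBIC)
cv2.imwrite("pics/p7.png",np.clip(a*1.5,0,255).astype(np.uint8))
```

```text
176 [ 4  7 15  1  0  0  0  0  0  0  0  0  0  0]
182 [ 1  4 18 13  0  0  0  0  0  0  0  0  0  0]
188 [ 4  9 21  7  0  0  0  0  0  0  0  0  0  0]
194 [ 7 15 15  7  0  0  0  0  0  0  0  0  0  0]
200 [16 11 12  7  1  0  0  0  0  0  0  0  0  0]
206 [10  8  7  4  4  0  0  0  0  0  0  0  0  0]
212 [0 7 7 1 1 0 0 0 0 0 0 0 0 0]
218 [1 5 6 0 0 0 0 0 0 6 4 0 0 0]
224 [ 1  3  1  0  0  0  0  0 24 78 43 12 14 11]
230 [ 1  1  2  0  0  2  2  1  3 21  4  2  1  2]
236 [1 3 0 4 1 6 6 7 0 0 0 0 0 0]
242 [ 0  1  1  3  1  6  9 14  0  0  0  0  0  0]
248 [ 1  1  2  3  4  6  9 15  0  0  0  0  0  0]
254 [ 1  1  5  2  4  6  9 10  0  0  0  0  0  0]
260 [ 1  1  1  2  3  5 10 15  0  0  0  0  0  0]
266 [ 2  2  3  1  4  2 10 14  0  0  0  0  0  0]
272 [ 1  2  1  1  3 11 17 14  0  0  0  0  0  0]
278 [ 1  2  2  4  4  5 10  8  0  0  0  0  0  0]
284 [0 0 0 0 0 0 0 0 0 0 0 0 0 0]
[[532.0, 153.0, 86.0], [533.0, 168.0, 89.0], [543.0, 157.0, 91.0], [542.0, 164.0, 91.0], [545.0, 162.0, 93.0], [543.0, 160.0, 94.0], [537.0, 163.0, 95.0], [534.0, 153.0, 97.0], [535.0, 168.0, 97.0], [540.0, 157.0, 98.0], [539.0, 160.0, 99.0], [
[... 218 characters left out ...]
0, 114.0], [524.0, 161.0, 115.0], [518.0, 166.0, 118.0], [523.0, 156.0, 118.0], [521.0, 154.0, 120.0], [522.0, 159.0, 121.0], [512.0, 168.0, 122.0], [522.0, 161.0, 124.0], [518.0, 162.0, 124.0], [510.0, 166.0, 125.0], [517.0, 154.0, 125.0], [513.0, 165.0, 127.0], [521.0, 157.0, 128.0], [517.0, 157.0, 129.0], [514.0, 162.0, 130.0], [519.0, 162.0, 131.0], [518.0, 164.0, 132.0], [516.0, 156.0, 132.0], [510.0, 155.0, 133.0], [518.0, 160.0, 133.0], [508.0, 163.0, 135.0], [511.0, 165.0, 136.0], [511.0, 168.0, 138.0], [512.0, 162.0, 138.0], [509.0, 156.0, 139.0], [506.0, 165.0, 139.0], [512.0, 159.0, 140.0], [508.0, 159.0, 141.0], [493.0, 155.0, 144.0], [512.0, 168.0, 145.0], [513.0, 152.0, 146.0]]
```

View pics/p7.png

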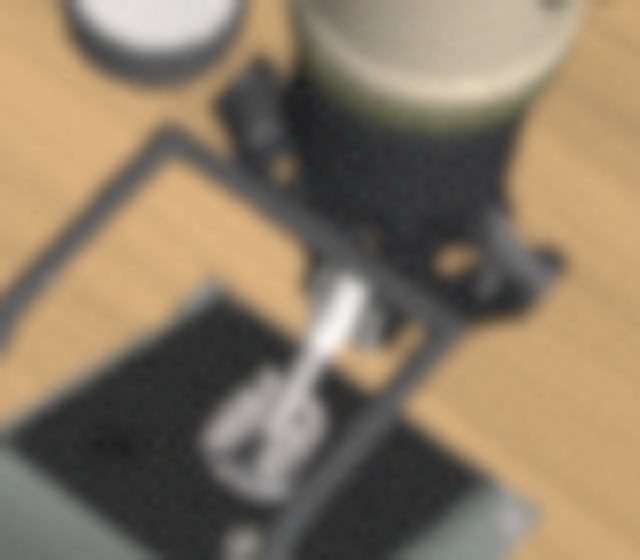

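The lever is gripped from the front at about (345,300) and has swung up off its notch, with the gripper clear in front of the rail. I'll release it here, rest the pin on the gate, back off and check that it stays.

```bash
python3 -m crank '[{"offset":[0,0.0005,0.001],"spin":0,"fingers":255},{"offset":[0,0,0],"spin":0,"fingers":130},{"offset":[0,0,0],"spin":0,"fingers":60},{"offset":[0,0,0],"spin":0,"fingers":60}]' 80
python3 - <<'E'
from bench import bot
from h import *
s=bot.snapshot("scene"); W=cloud(s); f=W.reshape(-1,3); x,y,z=f.T
h=f[(abs(y-160)<9)&(z>85)&(z<150)&(x<545)&(x>480)]; h=h[np.argsort(h[:,2])]
print(h.round().tolist()[::2])
t=h[h[:,2]>98]; print(np.degrees(np.arctan(-np.polyfit(t[:,2],t[:,0],1)[0])))
E
```

```text
clock: 10.82
position: [500.1, 161.5, 85.4]
tcp_rot: [0.707, -0.707, 0.0, -0.001]
ft_force: [-0.0, 0.6, 0.4]
finger_gap: 64.6
[[544.0, 162.0, 85.0], [543.0, 154.0, 86.0], [532.0, 153.0, 86.0], [540.0, 159.0, 88.0], [541.0, 163.0, 89.0], [537.0, 160.0, 90.0], [539.0, 164.0, 93.0], [534.0, 161.0, 93.0], [528.0, 163.0, 94.0], [544.0, 168.0, 94.0], [532.0, 159.0, 95.0], [545.0, 155.0, 96.0], [531.0, 162.0, 96.0], [544.0, 153.0, 98.0], [535.0, 164.0, 99.0], [528.0, 159.0, 101.0], [532.0, 161.0, 102.0], [527.0, 158.0, 103.0], [523.0, 165.0, 106.0], [521.0, 167.0, 107.0], [526.0, 163.0, 108.0], [520.0, 162.0, 110.0], [518.0, 164.0, 110.0], [524.0, 162.0, 110.0], [512.0, 166.0, 111.0], [522.0, 156.0, 111.0], [517.0, 163.0, 112.0], [518.0, 156.0, 112.0], [525.0, 158.0, 113.0], [516.0, 165.0, 115.0], [513.0, 156.0, 116.0], [521.0, 162.0, 116.0], [511.0, 154.0, 118.0], [498.0, 155.0, 118.0], [510.0, 167.0, 118.0], [510.0, 157.0, 119.0], [514.0, 163.0, 120.0], [502.0, 168.0, 121.0], [511.0, 164.0, 122.0], [509.0, 166.0, 122.0], [509.0, 162.0, 123.0], [506.0, 156.0, 123.0], [505.0, 163.0, 124.0], [508.0, 154.0, 125.0], [506.0, 167.0, 125.0], [507.0, 160.0, 129.0]]
44.98531581461808
```

It dropped back down into its lock, so the lever has to be held all the way. A vertical tool would meet the rail by a few mm near the end, so the tilt is needed after all. The rows can't command tilt, but a pose out of reach is approached "as far as the arm can", which may bend the wrist. I'll go up high to test it.

```bash
python3 -m crank '[{"offset":[0,0.02,0],"spin":0,"fingers":0},{"offset":[0,0,-0.06],"spin":0,"fingers":0},{"offset":[0,0,-0.06],"spin":0,"fingers":0},{"offset":[0,0,-0.06],"spin":0,"fingers":0},{"offset":[0,0,-0.06],"spin":0,"fingers":0},{"offset":[0,0,-0.06],"spin":0,"fingers":0},{"offset":[0,0,-0.06],"spin":0,"fingers":0},{"offset":[0,0,-0.06],"spin":0,"fingers":0}]' 60
python3 -c "
from bench import bot; print(bot.observe()['joint_pos'].round(3))"
```

```text
clock: 11.88
position: [479.4, 160.7, 507.4]
tcp_rot: [-0.707, 0.707, -0.0, 0.001]
ft_force: [1.3, 0.7, 0.6]
finger_gap: 85.4
[-0.017  0.216 -0.509  0.947  0.115  2.001 -2.038]
```

```bash
python3 -m crank '[{"offset":[0,0,-0.03],"spin":0,"fingers":0},{"offset":[0,0,-0.03],"spin":0,"fingers":0}]'
python3 -c "
from bench import bot; print(bot.observe()['joint_pos'].round(3))"
python3 -m crank '[{"offset":[0,0,-0.03],"spin":0,"fingers":0},{"offset":[0,0,-0.03],"spin":0,"fingers":0}]'
python3 -c "
from bench import bot; print(bot.observe()['joint_pos'].round(3))"
```

```text
clock: 12.12
position: [481.6, 160.0, 526.0]
tcp_rot: [-0.707, 0.708, 0.001, 0.0]
ft_force: [0.1, -0.4, -0.5]
finger_gap: 85.3
[-0.399  0.211  0.024  0.888 -0.007  2.043 -1.952]
clock: 12.38
position: [476.9, 158.5, 547.3]
tcp_rot: [-0.706, 0.708, -0.007, 0.015]
ft_force: [-0.7, -0.3, 0.8]
finger_gap: 85.0
[-0.662  0.195  0.387  0.871 -0.084  2.055 -1.897]
```

```bash
for i in 1 2 3; do python3 -m crank '[{"offset":[0,-0.02,-0.05],"spin":0,"fingers":0},{"offset":[0,-0.02,-0.05],"spin":0,"fingers":0}]' | egrep "clock|pos|rot" | tr '\n' ' '
python3 -c "
from bench import bot; print(bot.observe()['joint_pos'].round(3))"; done
```

```text
clock: 12.62 position: [500.8, 153.5, 580.7] tcp_rot: [-0.705, 0.706, -0.027, 0.053] [-0.597  0.218  0.356  0.763 -0.093  2.054 -1.874]
clock: 12.88 position: [515.4, 145.4, 616.0] tcp_rot: [-0.703, 0.704, -0.047, 0.089] [-0.554  0.226  0.347  0.67  -0.104  2.055 -1.854]
clock: 13.12 position: [521.2, 135.7, 652.9] tcp_rot: [-0.699, 0.701, -0.067, 0.126] [-0.525  0.22   0.349  0.591 -0.116  2.055 -1.836]
```

The tilt works: 16° so far, pointing radially outward. I'll shift sideways so the rest of the tilt comes out along +x.

```bash
python3 -m crank '[{"offset":[0.055,0,-0.02],"spin":0,"fingers":0},{"offset":[0.055,0,-0.02],"spin":0,"fingers":0},{"offset":[0.055,0,-0.02],"spin":0,"fingers":0},{"offset":[0.055,0,-0.02],"spin":0,"fingers":0},{"offset":[0.055,-0.02,-0.02],"spin":0,"fingers":0}]' | egrep "clock|pos|rot" | tr '\n' ' '
python3 -c "
from bench import bot; print(bot.observe()['joint_pos'].round(3))"; for i in 1 2; do python3 -m crank '[{"offset":[0,-0.02,-0.055],"spin":0,"fingers":0},{"offset":[0,-0.02,-0.055],"spin":0,"fingers":0}]' | egrep "clock|pos|rot" | tr '\n' ' '
python3 -c "
from bench import bot; o=bot.observe();print(o['joint_pos'].round(3))
from scipy.spatial.transform import Rotation as R; print(R.from_quat(o['tcp_rot']).as_matrix().round(3).tolist())"; done
```

```text
clock: 13.75 position: [509.2, -122.0, 671.8] tcp_rot: [-0.695, 0.698, -0.092, 0.148] [ 0.422  0.201 -0.201  0.57  -0.128  2.055 -1.421]
clock: 14.0 position: [500.8, -120.6, 712.5] tcp_rot: [-0.686, 0.695, -0.127, 0.174] [ 0.433  0.181 -0.2    0.502 -0.143  2.055 -1.433]
[[0.002, -0.91, 0.416], [-0.998, 0.027, 0.063], [-0.069, -0.415, -0.907]]
clock: 14.25 position: [482.4, -116.0, 755.0] tcp_rot: [-0.678, 0.688, -0.162, 0.2] [ 0.469  0.148 -0.225  0.445 -0.159  2.055 -1.44 ]
[[0.0, -0.869, 0.495], [-0.998, 0.028, 0.049], [-0.057, -0.495, -0.867]]
```

```bash
python3 -m crank '[{"offset":[0.02,-0.02,-0.055],"spin":0,"fingers":0},{"offset":[0.02,-0.02,-0.055],"spin":0,"fingers":0}]' | egrep "clock|pos|rot" | tr '\n' ' '
python3 -c "
from bench import bot; o=bot.observe();print(o['joint_pos'].round(3))
import numpy as np
from scipy.spatial.transform import Rotation as R; M=R.from_quat(o['tcp_rot']).as_matrix();print(M.round(3).tolist())
print((M.T@(np.array([455,159.,330])-o['position'])).round(1))"
```

```text
clock: 14.5 position: [457.2, -151.0, 790.1] tcp_rot: [-0.668, 0.682, -0.197, 0.224] [ 0.727  0.144 -0.413  0.381 -0.181  2.055 -1.39 ]
[[-0.008, -0.822, 0.569], [-0.999, 0.031, 0.031], [-0.043, -0.568, -0.822]]
[-289.7  272.7  386.6]
```

```bash
python3 -m crank '[{"offset":[-0.0237,0.0281,0.0356],"spin":0,"fingers":0},{"offset":[-0.0237,0.0281,0.0356],"spin":0,"fingers":0},{"offset":[-0.0237,0.0281,0.0356],"spin":0,"fingers":0},{"offset":[-0.0237,0.0281,0.0356],"spin":0,"fingers":0},{"offset":[-0.0237,0.0281,0.0356],"spin":0,"fingers":0},{"offset":[-0.0237,0.0281,0.0356],"spin":0,"fingers":0},{"offset":[-0.0237,0.0281,0.0356],"spin":0,"fingers":0},{"offset":[-0.0237,0.0281,0.0356],"spin":0,"fingers":0},{"offset":[-0.0237,0.0281,0.0356],"spin":0,"fingers":0},{"offset":[-0.0237,0.0281,0.0356],"spin":0,"fingers":0},{"offset":[-0.0237,0.0281,0.0356],"spin":0,"fingers":255},{"offset":[-0.0237,0.0281,0.0356],"spin":0,"fingers":255},{"offset":[0,0,0],"spin":0,"fingers":255},{"offset":[0,0,0],"spin":0,"fingers":255},{"offset":[0,0,0],"spin":0,"fingers":255}]' 60
python3 - <<'E'
from bench import bot
from h import *
o=bot.observe(); p=o["position"]; M=Ro.from_quat(o["tcp_rot"]).as_matrix(); print(o["joint_pos"].round(3)); print(M.round(3).tolist())
for n in("scene","top"):
    s=bot.snapshot(n); np.savez(f"pics/{n}8.npz",**s); f=cloud(s).reshape(-1,3); f=f[~np.isnan(f[:,0])]; f=f[f[:,2]>15]
    L=(f-p)@M
    print(n)
    for lo in range(-200,30,8):
        q=L[(L[:,2]>=lo)&(L[:,2]<lo+8)&(abs(L[:,0])<70)&(abs(L[:,1])<60)]
        if len(q): print(lo,len(q),"x",q[:,0].min().round(),q[:,0].max().round(),"y",q[:,1].min().round(),q[:,1].max().round())
E
```

```text
clock: 16.38
position: [518.8, 65.5, 420.8]
tcp_rot: [-0.674, 0.697, -0.149, 0.196]
ft_force: [0.7, -0.7, 0.3]
finger_gap: 0.3
[ 0.026 -0.254 -0.185  1.685 -0.025  1.209 -1.767]
[[-0.015, -0.881, 0.474], [-0.997, 0.047, 0.056], [-0.072, -0.472, -0.879]]
scene
-200 200 x -38.0 32.0 y -39.0 30.0
-192 177 x -38.0 30.0 y -39.0 9.0
-184 175 x -38.0 29.0 y -40.0 13.0
-176 175 x -39.0 32.0 y -39.0 11.0
-168 169 x -39.0 30.0 y -41.0 14.0
-160 165 x -38.0 30.0 y -39.0 12.0
-152 94 x -38.0 27.0 y -39.0 8.0
-144 140 x -39.0 36.0 y -13.0 6.0
-136 179 x -43.0 41.0 y -19.0 7.0
-128 182 x -49.0 47.0 y -23.0 7.0
-120 214 x -61.0 57.0 y -21.0 12.0
-112 230 x -62.0 60.0 y -19.0 15.0
-104 179 x -59.0 58.0 y -18.0 14.0
-96 166 x -53.0 52.0 y -19.0 17.0
-88 142 x -47.0 47.0 y -18.0 16.0
-80 155 x -40.0 37.0 y -15.0 11.0
-72 105 x -33.0 32.0 y -16.0 12.0
-64 46 x -19.0 12.0 y -13.0 9.0
-56 54 x -15.0 14.0 y -13.0 8.0
-48 55 x -15.0 14.0 y -14.0 7.0
-40 51 x -14.0 13.0 y -13.0 7.0
-32 39 x -14.0 12.0 y -13.0 8.0
-24 10 x -8.0 4.0 y -10.0 7.0
top
-200 38 x -26.0 30.0 y -37.0 -23.0
-192 56 x -32.0 35.0 y -37.0 -14.0
-184 56 x -35.0 35.0 y -37.0 -11.0
-176 48 x -35.0 35.0 y -38.0 -11.0
-168 59 x -37.0 36.0 y -37.0 -2.0
-160 39 x -35.0 36.0 y -37.0 -10.0
-152 2 x -14.0 7.0 y -34.0 -32.0
-144 16 x -40.0 39.0 y -9.0 10.0
-136 32 x -40.0 44.0 y -11.0 8.0
-128 42 x -57.0 55.0 y -19.0 6.0
-120 137 x -60.0 60.0 y -13.0 14.0
-112 72 x -60.0 58.0 y -17.0 14.0
-104 57 x -52.0 60.0 y -17.0 2.0
-96 50 x -47.0 45.0 y -17.0 3.0
-88 38 x -43.0 48.0 y -13.0 5.0
-80 81 x -34.0 39.0 y -12.0 10.0
-72 30 x -30.0 31.0 y -13.0 -1.0
-64 18 x -10.0 13.0 y -10.0 4.0
-56 8 x -5.0 6.0 y -10.0 -9.0
-48 19 x -12.0 13.0 y -10.0 -4.0
-40 13 x -12.0 13.0 y -10.0 -3.0
-32 6 x -10.0 11.0 y -9.0 -4.0
```

Both cameras agree that the real fingertips sit about 22 mm behind the reported TCP along the tool axis, putting the real grasp point about 41 mm behind. Tilt is now 28°, which is enough. Joint 2 is at its limit, so I'll descend by a more outward path in short calls.

```bash
cat > st.py <<'E'
from bench import bot
from h import *
import sys
o=bot.observe(); p=o["position"]; M=Ro.from_quat(o["tcp_rot"]).as_matrix()
print(o["clock"],"q",o["joint_pos"].round(3),"z",M[:,2].round(3),"x",M[:,0].round(3),"real grasp",(p-41*M[:,2]).round(1),"F",o["ft_force"].round(1),"gap",round(o["finger_gap"],1))
if len(sys.argv)>1: g=np.array(eval(sys.argv[1]),float); print("tool shift to grasp",(M.T@(g-(p-41*M[:,2]))).round(1))
E
for i in 1; do python3 -m crank '[{"offset":[-0.009,0.012,0.033],"spin":0,"fingers":120},{"offset":[-0.009,0.012,0.033],"spin":0,"fingers":120}]' >/dev/null; python3 st.py; done
python3 -m crank '[{"offset":[-0.009,0.0195,0.0288],"spin":0,"fingers":120},{"offset":[-0.009,0.0195,0.0288],"spin":0,"fingers":120}]' >/dev/null; python3 st.py "(472,156,186)"
```

```text
16.725 q [ 0.016 -0.232 -0.235  1.818 -0.002  1.055 -1.831] z [ 0.473  0.056 -0.879] x [-0.016 -0.997 -0.072] real grasp [509.7  86.3 387.2] F [ 0.5 -0.1 -0.6] gap 36.2
16.975 q [ 0.003 -0.221 -0.291  1.956  0.028  0.909 -1.913] z [ 0.472  0.056 -0.88 ] x [-0.015 -0.997 -0.072] real grasp [502.4 109.4 318.9] F [ 0.8 -0.3 -0.5] gap 45.2
tool shift to grasp [-36.4  91.5 105.2]
```

```bash
python3 -m crank '[{"offset":[-0.009,0.0225,0.0325],"spin":0,"fingers":120},{"offset":[-0.009,0.0225,0.0325],"spin":0,"fingers":120}]' >/dev/null; python3 st.py
python3 -m crank '[{"offset":[-0.009,0.0225,0.0325],"spin":0,"fingers":120},{"offset":[-0.009,0.0225,0.0325],"spin":0,"fingers":120},{"offset":[0,0,0],"spin":0,"fingers":120}]' >/dev/null; python3 st.py "(510,160,117)"
python3 - <<'E'
from bench import bot
from h import *
o=bot.observe(); p=o["position"]; M=Ro.from_quat(o["tcp_rot"]).as_matrix()
s=bot.snapshot("scene"); f=cloud(s).reshape(-1,3); x,y,z=f.T
h=f[(x>490)&(x<545)&(abs(y-160)<12)&(z>97)&(z<132)]; L=(h-(p-41*M[:,2]))@M
for a in range(0,110,8):
    q=L[(L[:,2]>=a)&(L[:,2]<a+8)]
    if len(q): print("head along z",a,"x",np.median(q[:,0]).round(1),"y",np.median(q[:,1]).round(1),len(q))
E
```

```text
17.225 q [-0.004 -0.175 -0.367  2.09   0.092  0.736 -2.039] z [ 0.473  0.056 -0.879] x [-0.015 -0.997 -0.072] real grasp [493.7 133.2 242. ] F [ 0.1 -0.1 -0.1] gap 45.4
17.6 q [-0.003 -0.078 -0.464  2.198  0.244  0.565 -2.253] z [ 0.467  0.055 -0.883] x [-0.014 -0.997 -0.07 ] real grasp [483.  156.6 162.8] F [ 0.3 -0.4  0.8] gap 45.5
tool shift to grasp [-0.6 -2.4 53.2]
head along z 40 x -1.4 y -2.0 14
head along z 48 x -2.8 y -5.2 17
head along z 56 x -2.1 y -8.0 13
head along z 64 x -2.1 y -8.2 11
head along z 72 x 0.4 y -10.6 8
head along z 80 x -1.7 y -19.0 4
```

```bash
python3 -m crank '[{"offset":[-0.0015,-0.001,0.02],"spin":0,"fingers":120},{"offset":[0,-0.001,0.02],"spin":0,"fingers":120},{"offset":[0,-0.001,0.016],"spin":0,"fingers":120},{"offset":[0,0,0],"spin":0,"fingers":150}]' >/dev/null; python3 st.py
python3 -m crank '[{"offset":[0,0,0],"spin":0,"fingers":255},{"offset":[0,0,0],"spin":0,"fingers":255},{"offset":[0,0,0],"spin":0,"fingers":255},{"offset":[0,0,0],"spin":0,"fingers":255}]' 80 >/dev/null; python3 st.py "(501.5,160,126)"
```

```text
18.15 q [-0.003  0.07  -0.471  2.184  0.448  0.464 -2.429] z [ 0.472  0.055 -0.88 ] x [-0.016 -0.997 -0.071] real grasp [515.1 160.6 118.5] F [-0.7  0.2 -0.3] gap 35.6
18.65 q [-2.000e-03  6.700e-02 -4.710e-01  2.187e+00  4.490e-01  4.650e-01
 -2.430e+00] z [ 0.473  0.053 -0.88 ] x [-0.018 -0.997 -0.069] real grasp [514.2 159.2 118.8] F [-5.  -7.1  9. ] gap 12.3
tool shift to grasp [ -1.    7.9 -12.3]
```

```bash
python3 -m crank '[{"offset":[0,0.0009,-0.0028],"spin":0,"fingers":255},{"offset":[0,0.0009,-0.0028],"spin":0,"fingers":255},{"offset":[0,0.0009,-0.0028],"spin":0,"fingers":255},{"offset":[0,0.0009,-0.0028],"spin":0,"fingers":255},{"offset":[0,0,0],"spin":0,"fingers":255}]' 80 >/dev/null; python3 st.py
python3 -m crank '[{"offset":[0,-0.0027,-0.0008],"spin":0,"fingers":255},{"offset":[0,-0.0027,-0.0008],"spin":0,"fingers":255},{"offset":[0,-0.0028,-0.0006],"spin":0,"fingers":255},{"offset":[0,-0.0028,-0.0006],"spin":0,"fingers":255},{"offset":[0,-0.0028,-0.0004],"spin":0,"fingers":255},{"offset":[0,-0.0028,-0.0004],"spin":0,"fingers":255}]' 80 >/dev/null; python3 st.py
```

```text
19.275 q [ 0.003  0.035 -0.478  2.196  0.407  0.479 -2.398] z [ 0.473  0.054 -0.879] x [-0.017 -0.997 -0.07 ] real grasp [506.2 159.  126.8] F [ 7.4 -4.4 -4.6] gap 12.5
20.025 q [ 0.012  0.046 -0.474  2.161  0.379  0.503 -2.353] z [ 0.468  0.054 -0.882] x [-0.016 -0.997 -0.069] real grasp [517.1 158.6 135.2] F [  0.7  -4.3 -10.4] gap 12.0
```

```bash
python3 -m crank '[{"offset":[0,-0.0028,-0.0002],"spin":0,"fingers":255},{"offset":[0,-0.0028,-0.0002],"spin":0,"fingers":255},{"offset":[0,-0.0028,0],"spin":0,"fingers":255},{"offset":[0,-0.0028,0],"spin":0,"fingers":255}]' 80 >/dev/null; python3 st.py
python3 -m crank '[{"offset":[0,-0.0028,0.0002],"spin":0,"fingers":255},{"offset":[0,-0.0028,0.0002],"spin":0,"fingers":255},{"offset":[0,-0.0028,0.0004],"spin":0,"fingers":255},{"offset":[0,0,0],"spin":0,"fingers":255}]' 80 >/dev/null; python3 st.py
python3 - <<'E'
from bench import bot
from h import *
s=bot.snapshot("scene"); np.savez("pics/s9.npz",**s)
a=cv2.resize(s["color"][185:265,285:365,::-1],(560,560),interpolation=cv2.INTER_CUBIC)
cv2.imwrite("pics/p9.png",cv2.convertScaleAbs(a,alpha=1.4))
E
```

```text
20.525 q [ 0.018  0.057 -0.47   2.135  0.37   0.516 -2.332] z [ 0.468  0.054 -0.882] x [-0.016 -0.997 -0.07 ] real grasp [526.8 158.3 140.8] F [ 0.4 -5.1 -9.3] gap 12.2
21.025 q [ 0.021  0.068 -0.468  2.116  0.367  0.524 -2.32 ] z [ 0.468  0.054 -0.882] x [-0.015 -0.997 -0.07 ] real grasp [534.5 158.2 143.9] F [-1.4 -5.  -9.4] gap 12.4
```

View pics/p9.png

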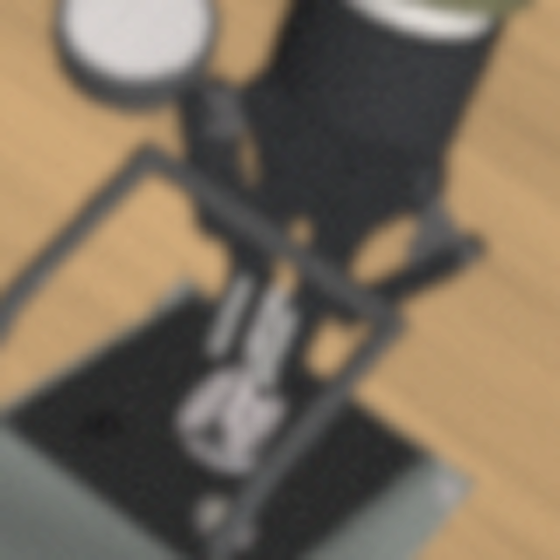

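The lever stands nearly upright in the jaws at about (265,340), with the gripper in front of and below the rail. I'll press on gently until it stops.

```bash
for i in 1 2 3; do python3 -m crank '[{"offset":[0,-0.0015,0.0003],"spin":0,"fingers":255}]' 80 >/dev/null; python3 st.py; done
```

```text
21.2 q [ 0.021  0.07  -0.467  2.113  0.367  0.525 -2.319] z [ 0.468  0.054 -0.882] x [-0.015 -0.997 -0.07 ] real grasp [535.7 158.2 144.2] F [-2.2 -5.2 -9.9] gap 12.1
21.325 q [ 0.022  0.073 -0.467  2.109  0.367  0.526 -2.317] z [ 0.468  0.055 -0.882] x [-0.015 -0.997 -0.07 ] real grasp [537.2 158.2 144.7] F [-1.5 -4.8 -9.5] gap 12.4
21.45 q [ 0.022  0.075 -0.466  2.106  0.367  0.528 -2.315] z [ 0.468  0.054 -0.882] x [-0.015 -0.997 -0.07 ] real grasp [538.6 158.2 145.1] F [ -1.6  -5.3 -10. ] gap 12.3
```

```bash
for i in 1 2 3; do python3 -m crank '[{"offset":[0,-0.0014,0.0004],"spin":0,"fingers":255}]' 80 >/dev/null; python3 st.py; done
```

```text
21.575 q [ 0.023  0.077 -0.465  2.102  0.368  0.528 -2.314] z [ 0.468  0.055 -0.882] x [-0.015 -0.997 -0.07 ] real grasp [540.2 158.2 145.5] F [-1.1 -5.6 -8.8] gap 12.3
21.7 q [ 0.023  0.08  -0.465  2.099  0.368  0.529 -2.313] z [ 0.468  0.055 -0.882] x [-0.015 -0.997 -0.07 ] real grasp [541.5 158.3 145.8] F [-2.3 -4.2 -9.3] gap 11.8
21.825 q [ 0.023  0.082 -0.465  2.096  0.369  0.53  -2.311] z [ 0.468  0.055 -0.882] x [-0.015 -0.997 -0.07 ] real grasp [542.8 158.2 146. ] F [-1.8 -4.7 -8.8] gap 12.2
```

```bash
for i in 1 2 3; do python3 -m crank '[{"offset":[0,-0.0012,0.0004],"spin":0,"fingers":255}]' 80 >/dev/null; python3 st.py; done
python3 - <<'E'
from bench import bot
from h import *
s=bot.snapshot("scene"); f=cloud(s).reshape(-1,3); x,y,z=f.T
h=f[(x>520)&(x<565)&(abs(y-160)<8)&(z>92)&(z<165)]; h=h[np.argsort(h[:,2])]
for a in range(92,165,6):
    q=h[(h[:,2]>=a)&(h[:,2]<a+6)]; print(a,len(q),q[:,0].min().round() if len(q) else 0,np.median(q[:,0]).round(1) if len(q) else 0, q[:,0].max().round() if len(q) else 0)
E
```

```text
21.95 q [ 0.023  0.085 -0.464  2.093  0.369  0.531 -2.311] z [ 0.468  0.055 -0.882] x [-0.015 -0.997 -0.07 ] real grasp [544.  158.3 146.1] F [ -5.9  -4.4 -10.6] gap 12.0
22.075 q [ 0.024  0.087 -0.464  2.091  0.369  0.532 -2.31 ] z [ 0.466  0.055 -0.883] x [-0.015 -0.997 -0.069] real grasp [544.5 158.3 145.7] F [ -8.1  -4.6 -10.6] gap 12.0
22.2 q [ 0.024  0.09  -0.464  2.089  0.369  0.534 -2.309] z [ 0.465  0.054 -0.884] x [-0.014 -0.998 -0.069] real grasp [544.9 158.3 145.2] F [-10.2  -3.4 -10.7] gap 12.4
92 13 548.0 555.2 564.0
98 12 544.0 550.1 557.0
104 4 549.0 551.5 553.0
110 2 548.0 548.4 549.0
116 0 0 0 0
122 3 545.0 547.5 550.0
128 6 544.0 546.2 554.0
134 12 541.0 552.0 563.0
140 12 539.0 547.9 560.0
146 15 527.0 540.8 556.0
152 10 534.0 542.1 552.0
158 5 539.0 547.1 553.0
164 1 544.0 543.9 544.0
```

The end stop is reached, with the x force rising to -10 N. I'll ease off 1 mm, follow the lever inward and let go.

```bash
python3 -m crank '[{"offset":[0,0.0012,0],"spin":0,"fingers":255},{"offset":[0,0.0004,0.0025],"spin":0,"fingers":255},{"offset":[0,0.0005,0.003],"spin":0,"fingers":255},{"offset":[0,0.0005,0.003],"spin":0,"fingers":255}]' 80 >/dev/null; python3 st.py
python3 -m crank '[{"offset":[0,0.0005,0.003],"spin":0,"fingers":255},{"offset":[0,0,0],"spin":0,"fingers":255}]' 80 >/dev/null; python3 st.py
```

```text
22.75 q [ 0.017  0.105 -0.459  2.092  0.398  0.517 -2.336] z [ 0.469  0.055 -0.881] x [-0.014 -0.997 -0.069] real grasp [548.3 159.2 139.1] F [-25.2  -8.7  21.3] gap 12.5
23.0 q [ 0.014  0.107 -0.459  2.091  0.407  0.514 -2.344] z [ 0.472  0.054 -0.88 ] x [-0.014 -0.998 -0.069] real grasp [549.6 160.  139. ] F [-39.3 -13.4  35.2] gap 12.3
```

```bash
python3 -m crank '[{"offset":[0,0.001,-0.002],"spin":0,"fingers":255},{"offset":[0,0.001,-0.002],"spin":0,"fingers":200},{"offset":[0,0,0],"spin":0,"fingers":140},{"offset":[0,0,0],"spin":0,"fingers":140}]' 80 >/dev/null; python3 st.py
python3 - <<'E'
from bench import bot
from h import *
s=bot.snapshot("scene"); np.savez("pics/s10.npz",**s)
a=cv2.resize(s["color"][195:255,295:355,::-1],(600,600),interpolation=cv2.INTER_CUBIC)
cv2.imwrite("pics/p10.png",cv2.convertScaleAbs(a,alpha=1.4))
f=cloud(s).reshape(-1,3); x,y,z=f.T
h=f[(x>500)&(x<570)&(abs(y-160)<8)&(z>90)&(z<165)]
for a in range(90,165,6):
    q=h[(h[:,2]>=a)&(h[:,2]<a+6)]; print(a,len(q),np.sort(q[:,0]).round().tolist())
E
```

```text
23.5 q [ 0.016  0.101 -0.46   2.095  0.397  0.511 -2.338] z [ 0.473  0.058 -0.879] x [-0.013 -0.997 -0.073] real grasp [548.  160.6 140.3] F [-0.2  0.3  0.2] gap 38.5
90 14 [546.0, 547.0, 550.0, 551.0, 553.0, 554.0, 555.0, 555.0, 557.0, 561.0, 564.0, 564.0, 565.0, 568.0]
96 13 [543.0, 544.0, 547.0, 549.0, 550.0, 550.0, 551.0, 551.0, 553.0, 553.0, 556.0, 558.0, 559.0]
102 6 [545.0, 549.0, 549.0, 550.0, 554.0, 555.0]
108 5 [546.0, 547.0, 547.0, 549.0, 550.0]
114 1 [546.0]
120 9 [543.0, 543.0, 545.0, 546.0, 546.0, 547.0, 547.0, 547.0, 549.0]
126 12 [535.0, 538.0, 539.0, 541.0, 542.0, 543.0, 544.0, 544.0, 544.0, 545.0, 546.0, 547.0]
132 8 [540.0, 541.0, 542.0, 542.0, 542.0, 543.0, 543.0, 544.0]
138 21 [527.0, 529.0, 529.0, 530.0, 531.0, 532.0, 533.0, 533.0, 534.0, 535.0, 536.0, 537.0, 538.0, 538.0, 539.0, 540.0, 540.0, 541.0, 541.0, 541.0, 542.0]
144 4 [536.0, 536.0, 537.0, 538.0]
150 0 []
156 0 []
162 0 []
```

View pics/p10.png

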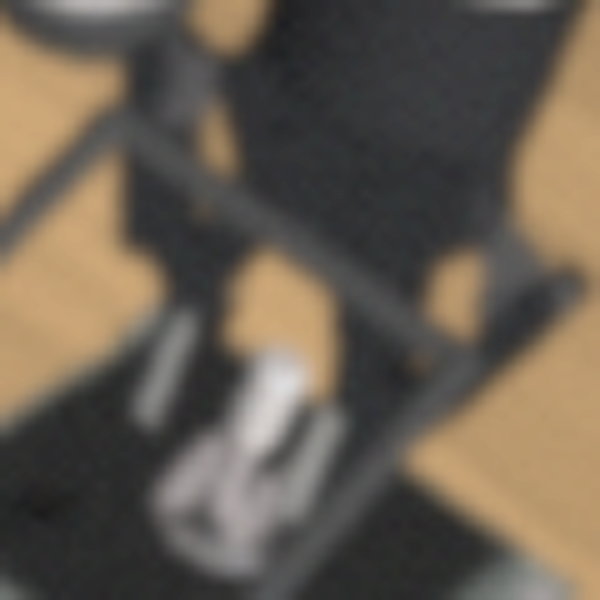

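The lever stands upright between the open jaws at about (270,400). Its head top is at z≈145, which matches "up" and fully in. Now I withdraw along the tool axis.

```bash
python3 -m crank '[{"offset":[0,0.001,-0.02],"spin":0,"fingers":110},{"offset":[0,0.001,-0.04],"spin":0,"fingers":110},{"offset":[0,0,-0.04],"spin":0,"fingers":110},{"offset":[0,0,-0.025],"spin":0,"fingers":110},{"offset":[0,0,0],"spin":0.07,"fingers":255}]' 60 >/dev/null; python3 st.py "(489,-176,205)"
python3 - <<'E'
from bench import bot
from h import *
s=bot.snapshot("scene"); f=cloud(s).reshape(-1,3); x,y,z=f.T
h=f[(x>500)&(x<570)&(abs(y-160)<8)&(z>108)&(z<165)]; print(h[:,2].max(), np.sort(h[:,0]).round())
t=h; print(np.degrees(np.arctan(-np.polyfit(t[:,2],t[:,0],1)[0])))
E
```

```text
24.175 q [ 0.06  -0.187 -0.471  2.073  0.087  0.759 -2.147] z [ 0.475  0.057 -0.878] x [-0.076 -0.991 -0.106] real grasp [487.  153.4 251.1] F [ 0.7 -0.4 -0.8] gap 31.3
tool shift to grasp [331.3 -18.7  22.5]
144.46638185407227 [527. 527. 530. 531. 532. 532. 532. 533. 533. 533. 534. 535. 536. 536.
 536. 537. 538. 538. 538. 538. 539. 539. 539. 539. 540. 540. 540. 541.
 541. 541. 541. 541. 541. 541. 542. 542. 543. 543. 543. 544. 544. 544.
 545. 545. 545. 545. 545. 545. 546. 546. 546. 546. 546. 547. 548. 548.
 548. 548. 549. 549. 550. 550.]
22.269987369249343
```

```bash
python3 -m crank '[{"offset":[0.0473,-0.0027,0.0032],"spin":0,"fingers":255},{"offset":[0.0473,-0.0027,0.0032],"spin":0,"fingers":255},{"offset":[0.0473,-0.0027,0.0032],"spin":0,"fingers":255},{"offset":[0.0473,-0.0027,0.0032],"spin":0,"fingers":255},{"offset":[0.0473,-0.0027,0.0032],"spin":0,"fingers":255},{"offset":[0.0473,-0.0027,0.0032],"spin":0,"fingers":255},{"offset":[0.0473,-0.0027,0.0032],"spin":0,"fingers":255},{"offset":[0,0,0],"spin":0,"fingers":255}]' 60 >/dev/null; python3 st.py "(489,-176,166)"
python3 - <<'E'
from bench import bot
from h import *
o=bot.observe(); p=o["position"]; M=Ro.from_quat(o["tcp_rot"]).as_matrix()
for n in("scene","top"):
    s=bot.snapshot(n); np.savez(f"pics/{n}11.npz",**s); f=cloud(s).reshape(-1,3); f=f[~np.isnan(f[:,0])]; L=(f-p)@M
    m=(abs(L[:,0])<16)&(abs(L[:,1])<16)&(L[:,2]<-17)&(L[:,2]>-36)
    q=f[m]; print(n,"tip pts",len(q),"lowest",q[np.argsort(q[:,2])][:4].round().tolist(),"Lz max",L[m][:,2].max().round(1), "mean L",np.median(L[m],0).round(1))
E
```

```text
25.225 q [ 0.185 -0.083  0.265  2.11  -0.36   0.72  -1.   ] z [ 0.47   0.053 -0.881] x [-0.081 -0.991 -0.103] real grasp [ 487.8 -180.7  202. ] F [ 0.4  0.5 -0.8] gap -0.1
tool shift to grasp [-1.1 16.2 32.5]
scene tip pts 34 lowest [[492.0, -172.0, 182.0], [503.0, -185.0, 186.0], [497.0, -171.0, 187.0], [499.0, -172.0, 188.0]] Lz max -20.3 mean L [ -7.1  -7.4 -29.9]
top tip pts 12 lowest [[500.0, -172.0, 188.0], [497.0, -188.0, 194.0], [503.0, -177.0, 194.0], [502.0, -174.0, 197.0]] Lz max -22.4 mean L [ -6.1  -8.3 -32.7]
```

```bash
python3 -m crank '[{"offset":[0,0.004,0.0116],"spin":0,"fingers":255},{"offset":[0,0.004,0.0116],"spin":0,"fingers":255},{"offset":[0,0.004,0.0106],"spin":0,"fingers":255}]' >/dev/null; python3 st.py; for i in 1 2 3 4; do python3 -m crank '[{"offset":[0.0002,0.0009,0.0018],"spin":0,"fingers":255}]'|egrep "pos|force"|tr '\n' ' ';echo; done
```

```text
25.7 q [ 0.172 -0.032  0.264  2.153 -0.421  0.636 -0.941] z [ 0.47   0.057 -0.881] x [-0.075 -0.992 -0.104] real grasp [ 493.5 -172.6  166.1] F [-0.5 -0.3 -0.2] gap -0.1
position: [512.4, -170.4, 127.7] ft_force: [0.8, 0.6, -0.0] 
position: [513.1, -171.2, 127.1] ft_force: [0.3, -0.1, 0.5] 
position: [513.3, -171.4, 125.5] ft_force: [-0.9, 0.7, -0.1] 
position: [513.5, -171.5, 123.7] ft_force: [-2.2, -0.0, 4.4]
```

```bash
for i in 1 2 3 4; do python3 -m crank '[{"offset":[0.0002,0.0009,0.0017],"spin":0,"fingers":255}]'|egrep "pos|force"|tr '\n' ' ';echo; done
python3 - <<'E'
from bench import bot
from h import *
s=bot.snapshot("scene"); f=cloud(s).reshape(-1,3); x,y,z=f.T
k=f[(x>525)&(x<570)&(y<-150)&(y>-205)&(z>146)]; print("knob",len(k),k[k[:,2]>158].mean(0) if len(k) else 0,k[:,2].max())
c=f[(x>520)&(x<535)&(y<-205)&(y>-235)&(z>120)&(z<170)]; print("cover front z",np.percentile(c[:,2],[5,50,95]))
E
```

```text
position: [513.4, -171.4, 121.8] ft_force: [-2.3, -0.5, 3.7] 
position: [513.4, -171.4, 119.6] ft_force: [-0.6, -0.4, 3.1] 
position: [513.4, -171.4, 117.6] ft_force: [-0.7, 0.1, 4.3] 
position: [513.7, -171.6, 116.4] ft_force: [-11.3, 1.2, 20.8] 
knob 91 [ 555.34225149 -176.21170345  170.45539742] 175.50710375369303
cover front z [142.74647298 145.65632385 147.77092323]
```

The tab force peaked at 20.8 N at the end stop and the cover has sprung ajar (knob up to z≈170, front edge 146). I'll back off, open the jaws and line up with the knob.

```bash
python3 -m crank '[{"offset":[0,0,-0.02],"spin":0,"fingers":255},{"offset":[0,-0.01,-0.05],"spin":0,"fingers":110},{"offset":[0,0,0],"spin":0,"fingers":110},{"offset":[0,0,0],"spin":0,"fingers":110}]' 40 >/dev/null; python3 st.py "(553.7,-177.5,172)"
python3 - <<'E'
from bench import bot
from h import *
for n in("scene","top"):
    s=bot.snapshot(n); f=cloud(s).reshape(-1,3); x,y,z=f.T
    k=f[(x>530)&(x<575)&(y<-155)&(y>-200)&(z>160)&(z<182)]; print(n,"knob",len(k),k.mean(0).round(1) if len(k) else 0)
    t=f[(x>488)&(x<510)&(y<-160)&(y>-190)&(z>125)&(z<150)]; print("tab z",np.median(t[:,2]) if len(t) else 0)
E
```

```text
27.25 q [ 0.189 -0.142  0.269  2.122 -0.331  0.764 -1.015] z [ 0.47   0.057 -0.881] x [-0.076 -0.992 -0.104] real grasp [ 469.4 -178.2  217.1] F [-0.1  0.  -0.2] gap 48.5
tool shift to grasp [ -2.4 -53.2  79.5]
scene knob 58 [ 555.3 -176.8  171. ]
tab z 137.56597365616685
top knob 56 [ 549.6 -180.1  173.9]
tab z 138.64220377126586
```

```bash
python3 -m crank '[{"offset":[-0.002,-0.027,0.0],"spin":0,"fingers":110},{"offset":[0,-0.026,0.01],"spin":0,"fingers":110},{"offset":[0,0,0.03],"spin":0,"fingers":110},{"offset":[0,0,0.025],"spin":0,"fingers":110},{"offset":[0,0,0.014],"spin":0,"fingers":110},{"offset":[0,0,0],"spin":0,"fingers":110}]' 40 >/dev/null; python3 st.py
python3 -m crank '[{"offset":[0,0,0],"spin":0,"fingers":190},{"offset":[0,0,0],"spin":0,"fingers":220},{"offset":[0,0,0],"spin":0,"fingers":220},{"offset":[0,0,0],"spin":0,"fingers":220}]' 30 >/dev/null; python3 st.py
```

```text
28.1 q [ 0.157  0.087  0.247  2.021 -0.437  0.647 -0.975] z [ 0.468  0.057 -0.882] x [-0.076 -0.992 -0.104] real grasp [ 553.  -177.7  171.1] F [-0.1 -0.1  0.8] gap 48.5
28.6 q [ 0.159  0.083  0.25   2.019 -0.435  0.646 -0.975] z [ 0.473  0.052 -0.879] x [-0.079 -0.992 -0.102] real grasp [ 553.4 -181.2  174.3] F [-0.2 -6.6 -1.3] gap 22.2
```

```bash
python3 -m crank '[{"offset":[-0.0005,-0.0056,-0.0028],"spin":0,"fingers":220},{"offset":[-0.0005,-0.0056,-0.0028],"spin":0,"fingers":220},{"offset":[-0.0005,-0.006,-0.0017],"spin":0,"fingers":220},{"offset":[-0.0005,-0.006,-0.0017],"spin":0,"fingers":220},{"offset":[-0.0004,-0.0062,-0.0007],"spin":0,"fingers":220},{"offset":[-0.0004,-0.0062,-0.0007],"spin":0,"fingers":220}]' 30 >/dev/null; python3 st.py
python3 -m crank '[{"offset":[-0.0003,-0.0062,0.0004],"spin":0,"fingers":220},{"offset":[-0.0003,-0.0062,0.0005],"spin":0,"fingers":220},{"offset":[-0.0002,-0.006,0.0015],"spin":0,"fingers":220},{"offset":[-0.0002,-0.006,0.0016],"spin":0,"fingers":220}]' 30 >/dev/null; python3 st.py
python3 - <<'E'
from bench import bot
from h import *
s=bot.snapshot("scene"); np.savez("pics/s12.npz",**s)
a=cv2.resize(s["color"][130:230,180:300,::-1],(720,600),interpolation=cv2.INTER_CUBIC)
cv2.imwrite("pics/p12.png",cv2.convertScaleAbs(a,alpha=1.4))
E
```

```text
29.35 q [ 0.144  0.107  0.251  1.931 -0.401  0.704 -1.033] z [ 0.472  0.053 -0.88 ] x [-0.08  -0.992 -0.102] real grasp [ 579.3 -183.2  199.8] F [-1.7 -6.1 -3.8] gap 22.4
29.85 q [ 0.137  0.146  0.25   1.868 -0.398  0.725 -1.054] z [ 0.473  0.052 -0.88 ] x [-0.08  -0.992 -0.102] real grasp [ 603.1 -185.   208.3] F [-2.8 -4.8  0.4] gap 22.7
```

View pics/p12.png

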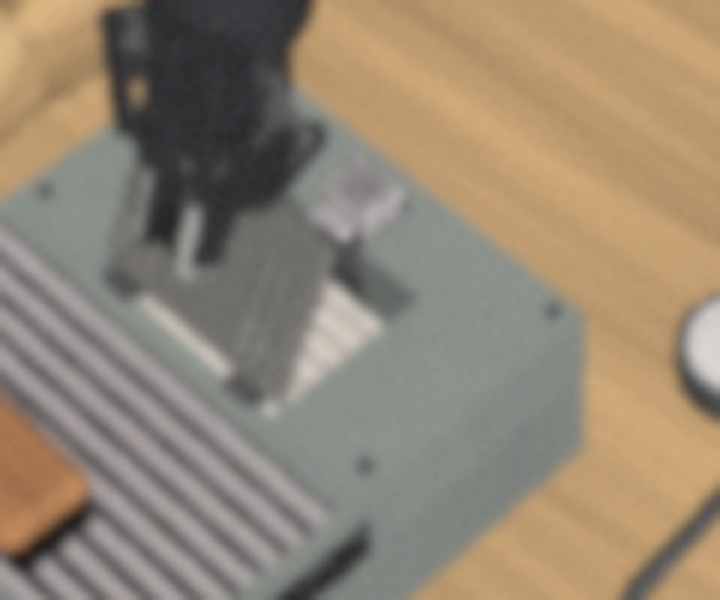

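The cover is coming up with the knob in the jaws and the hatch (about (330,330)) is opening. I'll continue past upright.

```bash
python3 -m crank '[{"offset":[-0.0001,-0.0057,0.0025],"spin":0,"fingers":220},{"offset":[-0.0001,-0.0057,0.0026],"spin":0,"fingers":220},{"offset":[0,-0.0051,0.0035],"spin":0,"fingers":220},{"offset":[0,-0.0051,0.0035],"spin":0,"fingers":220}]' 30 >/dev/null; python3 st.py
python3 -m crank '[{"offset":[0.0001,-0.0045,0.0043],"spin":0,"fingers":220},{"offset":[0.0001,-0.0045,0.0043],"spin":0,"fingers":220}]' 30 >/dev/null; python3 st.py
python3 -m crank '[{"offset":[0.0001,-0.0032,0.004],"spin":0,"fingers":220},{"offset":[0,0,0],"spin":0,"fingers":220}]' 30 >/dev/null; python3 st.py
```

```text
30.4 q [ 0.132  0.196  0.247  1.811 -0.406  0.73  -1.064] z [ 0.474  0.052 -0.879] x [-0.08  -0.992 -0.101] real grasp [ 628.2 -186.9  208.2] F [-1.9 -5.9  2.5] gap 22.4
30.65 q [ 0.131  0.223  0.245  1.786 -0.413  0.728 -1.064] z [ 0.474  0.052 -0.879] x [-0.079 -0.992 -0.101] real grasp [ 640.3 -187.8  205.3] F [-8.3 -5.3  8.6] gap 22.9
30.9 q [ 0.131  0.233  0.244  1.777 -0.416  0.726 -1.063] z [ 0.475  0.051 -0.878] x [-0.079 -0.992 -0.1  ] real grasp [ 645.3 -188.1  204.1] F [-5.6 -4.6  9. ] gap 22.6
```

```bash
python3 -m crank '[{"offset":[0,-0.003,0.0037],"spin":0,"fingers":220},{"offset":[0,-0.0025,0.0035],"spin":0,"fingers":220},{"offset":[0,0,0],"spin":0,"fingers":220}]' 30 >/dev/null; python3 st.py
python3 -m crank '[{"offset":[0,0,0],"spin":0,"fingers":150},{"offset":[0,0,0],"spin":0,"fingers":110},{"offset":[0,0,0],"spin":0,"fingers":110}]' 30 >/dev/null; python3 st.py
python3 - <<'E'
from bench import bot
from h import *
s=bot.snapshot("scene"); np.savez("pics/s13.npz",**s)
a=cv2.resize(s["color"][130:230,180:300,::-1],(720,600),interpolation=cv2.INTER_CUBIC)
cv2.imwrite("pics/p13.png",cv2.convertScaleAbs(a,alpha=1.4))
f=cloud(s).reshape(-1,3); o=np.array([588.5,-180]); c,si=np.cos(-.073),np.sin(-.073)
lx=(f[:,0]-o[0])*c+(f[:,1]-o[1])*si; ly=-(f[:,0]-o[0])*si+(f[:,1]-o[1])*c
m=(abs(ly)>38)&(abs(ly)<62)&(lx>-60)&(lx<80)&(f[:,2]>142)&(f[:,2]<232)
for a in range(142,232,10):
    k=m&(f[:,2]>=a)&(f[:,2]<a+10)
    for sgn in(-1,1):
        kk=k&(ly*sgn>0)
        if kk.sum(): print(a,sgn,kk.sum(),np.percentile(lx[kk],[10,50,90]).round())
E
```

```text
31.275 q [ 0.131  0.253  0.242  1.761 -0.421  0.721 -1.063] z [ 0.477  0.05  -0.878] x [-0.079 -0.992 -0.1  ] real grasp [ 654.1 -188.8  201.3] F [-3.6 -6.8  9.7] gap 22.3
31.65 q [ 0.129  0.256  0.239  1.765 -0.423  0.721 -1.064] z [ 0.471  0.057 -0.881] x [-0.076 -0.992 -0.104] real grasp [ 653.  -184.2  196.7] F [ 0.7 -0.2 -0.4] gap 48.4
142 -1 3 [29. 30. 30.]
142 1 11 [24. 28. 30.]
152 -1 4 [29. 29. 31.]
152 1 13 [25. 29. 31.]
162 -1 5 [29. 30. 31.]
162 1 12 [26. 30. 31.]
172 -1 3 [31. 32. 33.]
172 1 13 [25. 30. 33.]
182 -1 2 [31. 31. 31.]
182 1 13 [27. 31. 55.]
192 1 24 [31. 33. 69.]
202 1 19 [29. 34. 69.]
212 -1 5 [39. 55. 60.]
212 1 20 [27. 32. 59.]
222 -1 26 [37. 55. 60.]
222 1 15 [32. 42. 48.]
```

View pics/p13.png

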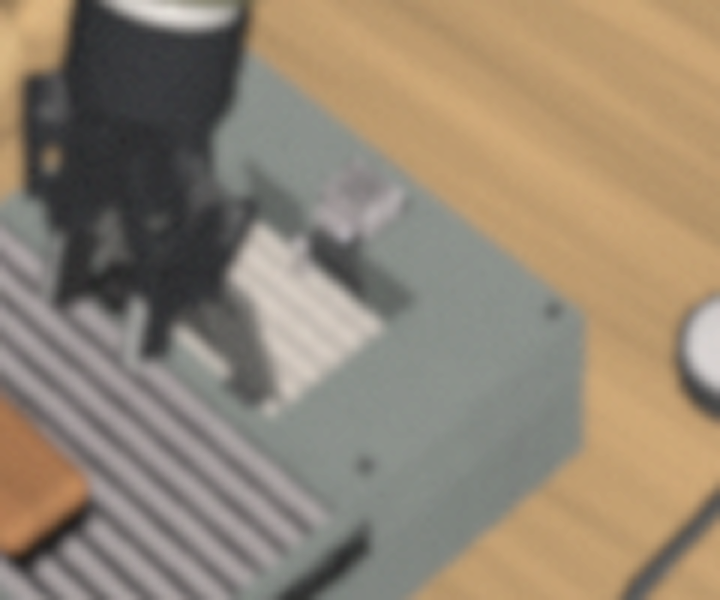

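The cover stands a little past upright (θ≈1.63), with the fingers straddling the knob. I'll lift straight up so as not to drag it, then push it to its stop from the front.

```bash
python3 -m crank '[{"offset":[-0.001,-0.0055,-0.0083],"spin":0,"fingers":100},{"offset":[-0.001,-0.0052,-0.0085],"spin":0,"fingers":100},{"offset":[-0.001,-0.005,-0.0088],"spin":0,"fingers":100},{"offset":[-0.001,-0.005,-0.0088],"spin":0,"fingers":100},{"offset":[-0.001,-0.005,-0.0088],"spin":0,"fingers":100},{"offset":[-0.001,-0.005,-0.0088],"spin":0,"fingers":100},{"offset":[-0.001,-0.005,-0.0088],"spin":0,"fingers":100},{"offset":[0,0,0],"spin":0,"fingers":100}]' 30 >/dev/null
cat > cov.py <<'E'
from bench import bot
from h import *
for n in ("scene","top"):
    s=bot.snapshot(n); f=cloud(s).reshape(-1,3); o=np.array([588.5,-180]) if n=="scene" else np.array([585,-184]); c,si=np.cos(-.073),np.sin(-.073)
    lx=(f[:,0]-o[0])*c+(f[:,1]-o[1])*si; ly=-(f[:,0]-o[0])*si+(f[:,1]-o[1])*c; z=f[:,2]
    m=(abs(ly)>20)&(abs(ly)<62)&(lx>0)&(lx<62)&(z>145)&(z<219)
    if m.sum()>8: print(n,m.sum(),"theta~",np.pi/2+np.arctan(np.polyfit(z[m],lx[m],1)[0]),"lx at 150/210",np.polyval(np.polyfit(z[m],lx[m],1),[150,210]).round(1))
    t=f[(abs(ly)<12)&(abs(lx+90)<10)&(z>120)&(z<150)]; print("tab z",np.median(t[:,2]).round(1) if len(t) else None)
    b=f[(abs(ly-0)<130)&(lx>80)&(lx<185)&(z>160)&(z<190)]; print("brush",len(b),b.mean(0).round(1) if len(b) else 0)
E
python3 st.py; python3 cov.py
```

```text
32.7 q [ 0.107  0.205  0.262  1.66  -0.358  0.863 -1.145] z [ 0.472  0.056 -0.88 ] x [-0.076 -0.992 -0.104] real grasp [ 656.8 -185.5  268.9] F [-0.5 -0.2 -0.1] gap 51.7
scene 164 theta~ 1.6393943047355133 lx at 150/210 [28.2 32.3]
tab z 137.5
brush 954 [ 735.5 -209.6  171.4]
top 92 theta~ 1.6611776648760679 lx at 150/210 [20.8 26.3]
tab z 138.3
brush 967 [ 727.9 -217.9  172.9]
```

```bash
python3 -m crank '[{"offset":[0.0016,0.018,-0.0096],"spin":0,"fingers":255},{"offset":[0.0016,0.018,-0.0096],"spin":0,"fingers":255},{"offset":[0.0016,0.018,-0.0096],"spin":0,"fingers":255},{"offset":[0.0016,0.018,-0.0096],"spin":0,"fingers":255},{"offset":[0.0016,0.0075,0.0138],"spin":0,"fingers":255},{"offset":[0.0016,0.0075,0.0138],"spin":0,"fingers":255},{"offset":[0.0016,0.0075,0.0138],"spin":0,"fingers":255},{"offset":[0,0,0],"spin":0,"fingers":255}]' 30 >/dev/null; python3 st.py "(606,-186,222)"; python3 cov.py | grep theta
```

```text
33.8 q [ 0.133  0.081  0.271  1.914 -0.383  0.751 -1.046] z [ 0.467  0.057 -0.882] x [-0.076 -0.992 -0.105] real grasp [ 573.2 -184.6  217.3] F [-0.9 -0.8  0.7] gap 0.3
tool shift to grasp [ -1.6 -31.2  11.1]
scene 226 theta~ 1.6314878812599305 lx at 150/210 [28.6 32.2]
top 180 theta~ 1.6664381778977386 lx at 150/210 [20.6 26.4]
```

```bash
python3 -m crank '[{"offset":[-0.0004,-0.0044,0.0024],"spin":0,"fingers":255},{"offset":[-0.0004,-0.0044,0.0024],"spin":0,"fingers":255},{"offset":[-0.0004,-0.0044,0.0024],"spin":0,"fingers":255},{"offset":[-0.0003,-0.0026,0.0014],"spin":0,"fingers":255}]' >/dev/null; python3 st.py|tail -1; for i in 1 2 3 4 5 6; do python3 -m crank '[{"offset":[-0.0002,-0.0026,0.0014],"spin":0,"fingers":255}]'|egrep "pos|force"|tr '\n' ' ';echo; done; python3 cov.py | grep theta
```

```text
34.4 q [ 0.127  0.115  0.268  1.873 -0.388  0.753 -1.056] z [ 0.471  0.056 -0.88 ] x [-0.076 -0.992 -0.104] real grasp [ 592.4 -185.1  220.1] F [1.  0.2 0.1] gap -0.1
position: [614.4, -182.8, 183.8] ft_force: [0.4, 0.5, 0.1] 
position: [617.3, -182.9, 183.8] ft_force: [-0.0, -0.6, -0.1] 
position: [620.3, -183.0, 183.8] ft_force: [0.5, -0.6, -0.1] 
position: [623.3, -182.9, 183.9] ft_force: [0.4, 0.3, -0.2] 
position: [626.2, -183.0, 183.8] ft_force: [-0.0, 0.7, -0.1] 
position: [627.8, -183.0, 183.4] ft_force: [-23.0, 2.9, 15.6] 
scene 164 theta~ 1.7727253054476921 lx at 150/210 [31.8 44.1]
top 231 theta~ 1.8293223291126075 lx at 150/210 [23.  38.9]
```

The cover is on its stop (θ≈1.8, force spike of 23 N). I'll back away well clear and check everything.

```bash
python3 -m crank '[{"offset":[0.0002,0.0044,-0.0024],"spin":0,"fingers":255},{"offset":[0.0005,0.013,-0.007],"spin":0,"fingers":255},{"offset":[0,0.01,-0.03],"spin":0,"fingers":255},{"offset":[0,0,-0.05],"spin":0,"fingers":255},{"offset":[0,0,-0.05],"spin":0,"fingers":255},{"offset":[0,0,0],"spin":0,"fingers":255},{"offset":[0,0,0],"spin":0,"fingers":255},{"offset":[0,0,0],"spin":0,"fingers":255}]' >/dev/null; python3 st.py; python3 cov.py
python3 - <<'E'
from bench import bot
from h import *
s=bot.snapshot("scene"); a=cv2.resize(s["color"][120:320,120:380,::-1],(780,600),interpolation=cv2.INTER_CUBIC)
cv2.imwrite("pics/p14.png",cv2.convertScaleAbs(a,alpha=1.3))
f=cloud(s).reshape(-1,3); x,y,z=f.T
h=f[(x>500)&(x<575)&(abs(y-160)<9)&(z>108)&(z<175)]; print("lever top z",h[:,2].max(),h[np.argsort(-h[:,2])][:5].round().tolist())
t0=dict(np.load("pics/scene0.npz"))["color"].astype(int); d=np.abs(s["color"].astype(int)-t0).sum(2)>90
for nm,(r0,r1,c0,c1) in dict(tin=(176,202,290,318),hammer=(262,352,388,445),brush=(174,226,142,198)).items(): print(nm,d[r0:r1,c0:c1].mean().round(3))
E
```

```text
36.25 q [ 0.139 -0.104  0.287  1.837 -0.265  0.994 -1.142] z [ 0.469  0.057 -0.882] x [-0.076 -0.992 -0.105] real grasp [ 519.6 -190.   328.1] F [0.1 0.8 0.1] gap 0.2
scene 161 theta~ 1.7748335202978103 lx at 150/210 [31.7 44.1]
tab z 137.9
brush 955 [ 735.4 -210.   171.2]
top 320 theta~ 1.8249581124683492 lx at 150/210 [23.1 38.7]
tab z 139.3
brush 969 [ 728.  -217.9  173. ]
lever top z 146.4754156810031 [[539.0, 161.0, 146.0], [540.0, 158.0, 146.0], [530.0, 165.0, 144.0], [535.0, 154.0, 144.0], [537.0, 156.0, 144.0]]
tin 0.0
hammer 0.0
brush 0.012
```

View pics/p14.png

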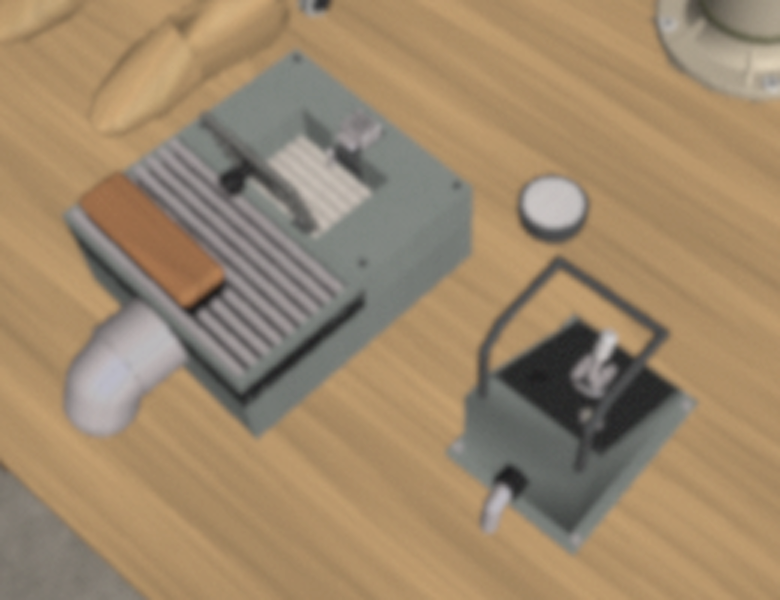

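The picture shows the cover back on its stop at about (260,175), the toggle up at (605,345), and the tab, brush and tin in place. The arm is clear of everything, so I'm handing in.

```bash
python3 -c "
from bench import bot; print(bot.hand_in())"
```

```text
the job is handed in; nothing more can be done
None
```

I handed the job in at about 36 s of the 54 s allowed. The toggle is up and locked, and the filter cover stands open on its stop. The hand-in reported no verdict.

**What I did**
- **Toggle:** I gripped the lever from the front at about 28° tilt, pulled it out about 11 mm, swung it to its end stop and let it drop into the lock.
- **Tab and cover:** I pressed the tab until the cover sprang ajar, gripped the knob and swung the cover just past upright. Then I pushed it onto its stop with closed fingers and backed away.

**Last checks**
- **Lever:** the head top is at z ≈ 145 mm, which matches up and fully in; pulled out it would be about 155 mm.
- **Cover:** its angle reads 1.77 to 1.82 rad depending on the camera, unchanged after I let go.
- **Tab:** its top is at 138 to 139 mm, so it has sprung back.
- **Bystanders:** the brush, tin and hammer look unmoved against the first picture. I ran no separate check on the last, but nothing went near it.
- **Robot:** touching nothing, with the force reading about zero.

**What failed or disagreed**
- **Tool length:** the real fingertips sit about 36 mm short of where the pose data put them, so my first grips closed on air.
- **First lever attempt:** gripping with the tool vertical, I let go part-way and the lever dropped back to "on".
- **Tilt:** the rows cannot command it, so I got it by driving the arm to the edge of its reach. Joint 2 briefly read -0.254 rad against a stated limit of -0.25.
- **Forces:** the wrist force reached about 54 N while seating the lever and 21 to 28 N at the tab and cover stops. The gripper body stayed clear of the rail in the pictures, and I saw no force that suggested contact with it.
- **Cameras:** they disagreed with each other by about 4 mm.

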